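# Tare a porcelain dish on the balance and weigh in the copper sample

### The arm

A 7-joint arm with a two-finger parallel gripper is mounted at the origin on the work surface. World frame = base frame: x ahead of the robot, y to its left, z up, the work surface at z = 0. Lengths are in mm, angles in rad, forces in N, time in s.
With the tool pointing down it reaches from about 400 to 875 mm from the base axis. Payload 4.4 kg.
Tool frame: the origin (TCP) lies at the very end of the fingers, on their centre line; the grasp point (between the pads) lies 19 mm behind it; y points along the fingers, z is the direction in which the jaws open and shut, and the axes are right-handed (so a half turn about y gives the same grasp; the last joint's range is limited). The gripper opens to 85 mm and grips with 20 to 120 N. Pads are 22 mm wide; open, the fingers measure 114 mm over their backs; the gripper's body (76 mm by 85 mm) begins 54 mm behind the grasp point. The pads swing forward as they close: fully open they stand 13 mm farther back than shut.
Start: joints at [1.168, 0.628, 0.038, 1.517, -0.027, 0.996, -0.02], TCP at [214.832, -613.486, 231.313] pointing down, gripper open.
Joint ranges: [-3.06, 3.06], [-0.37, 2.12], [-1.25, 1.32], [0.18, 2.47], [-1.1, 4.24], [0.23, 1.98], [-2.94, 2.94]. Speed limits (rad/s): [2.57, 2.57, 3.14, 3.14, 3.14, 3.14, 3.14].

### API

Orientations are given as [roll, pitch, yaw] about the fixed x, y, z axes, in that order (R = Rz(yaw) Ry(pitch) Rx(roll)).
In Python, from cell import ctrl, imaging, finish_job gives the robot as it stands.
- The arm moves only by the shell command python3 -m inch 'ROWS'. ROWS is JSON, one flat list of numbers, 7 for each row, row after row: the opening, from 0 (shut) to 1 (fully open), then the shift along the tool's x, y, z in cm, then the turn, a rotation vector about the tool's x, y, z in degrees. A call has 1 to 12 rows; each row is the pose to reach, as a shift and turn from the pose commanded when the call began, along the tool's axes at that moment; what a row does not reach only later rows make up. A row lasts 1/10 s, in which the tool goes at most 50 mm and 8.59 degrees, less where a joint would pass 70% of its speed; a pose out of reach is approached as far as the arm can. A call with a gripper value outside its range is refused whole. The fingers move at their own pace and stop on an object; the grip force is fixed at half the most. Time passes only in rows, so rows that repeat a pose let the fingers close. It gives the time, the measured TCP pose, the force and the opening at its end, in the units of the state.
- ctrl.read_state(): the state, without advancing time (a new reading comes with each control period).
- imaging.get_image(name): name is "scene" or "side" or "wrist"; returns a dict with "img" (420x560x3 uint8, red, green, blue), "fx", "fy", "cx", "cy" (pixels), "R" (3x3) and "t" (3): a world point X has camera coordinates R X + t. Camera axes: x right, y down, z forward; pixel columns grow to the right and rows downward; lengths in mm; the calibration is good to about 2 mm. The wrist camera is an equidistant fisheye: a pixel r from the principal point sees the ray r / f radians off the axis. A picture is of the moment at which its call begins. There is no depth.
- finish_job(): hands the job in, once; it reports no verdict.
The state is a dict: "clock": time; "qpos": joint angles; "qd": joint speeds; "tau": joint torques, N m; "eef_pos": TCP position; "tool_rot": TCP orientation; "force": force on the tool from outside, world axes, zero at the start; "torque": the same for the moment, N m; "width": finger opening in mm.
Only numpy, scipy, OpenCV 4.12 (cv2) and the standard library are available. Lean on these libraries where they do the work, as an engineer would, in place of code of your own. Each camera call takes 0.05 s, during which the arm holds its last target.

### The job

Weigh the copper sample: set the empty porcelain dish down gently in the middle of the balance pan, with nothing overhanging, let go of it and press the blue tare key fully down so the dish is zeroed. Then stand the copper cylinder upright in the dish on the pan, without dropping it, and let go. Do not press the red power key, do not press tare with the sample in the dish, and leave the other samples, the beaker and the bottle where they are.

Things in the scene. Friction and masses are not known exactly. Their poses are not given: they have to be found in the camera images.
- balance: light grey top-loading laboratory balance, fixed: 260 mm deep (its x), 200 mm wide (its y). Origin at the centre of its underside, z up; its -x side is the front, turned roughly to the robot. Rear deck flat, 65 mm high, from x = -35 to 130 mm; from there a panel with display and keys slopes down (0.2 rad) to 46 mm at the front edge.
- pan_top (a point): centre of the top face of the balance's round stainless pan: 90 mm diameter, 4 mm thick, its top 75 mm above the bench and 10 mm above the deck, centred 40 mm behind the balance's origin. Axes as the balance. The pan does not move.
- tare_top (a point): centre of the top face of the wide blue tare key: 22 mm (front to back) by 44 mm (sideways), 8 mm proud of the sloping panel. It lies 110 mm in front of the balance's origin, 52 mm to its -y side, 58 mm above the bench. z is the key's normal, leaning 0.2 rad towards the balance's front; y as the balance's.
- tare_key (a joint): travel of the tare key in m: 0 up, 0.004 fully down; spring return, about 1.5 N to start and 3.5 N at the stop. Pressing straight down on it works. It counts as pressed beyond 0.003.
- power_top (a point): centre of the top face of the red power key, 22 by 24 mm, 8 mm proud of the panel, 120 mm to the +y side of the tare key: not to be pressed.
- power_key (a joint): travel of the power key in m: 0 up, 0.004 fully down; same spring as the tare key.
- dish_center (a point): empty white porcelain dish, round, straight sides, 60 mm outside diameter, 30 mm high, wall 3 mm (54 mm inside), floor 4 mm thick, about 80 g, on the bench to one side of the balance; this point is on its axis half-way up (15 mm above its foot), z up. It can be gripped across its outside from above.
- tray: shallow white sample tray fixed to the bench on the other side of the balance from the dish: 250 mm along its x, 150 mm along its y, rim 10 mm high, floor 4 mm thick. Origin at the centre of its underside. The three metal cylinders stand in it in a row along its x, about 72 mm apart, in any order.
- copper_center (a point): the reddish copper cylinder, a weighing sample, 20 mm diameter, 45 mm tall, standing upright in the tray; this point is its centre, 22.5 mm above its foot, z up along it. About 126 g: the one to weigh.
- aluminium_center (a point): the bright silver aluminium cylinder, a weighing sample, 20 mm diameter, 45 mm tall, standing upright in the tray; this point is its centre, 22.5 mm above its foot, z up along it. Leave it alone.
- iron_center (a point): the dark grey iron cylinder, a weighing sample, 20 mm diameter, 45 mm tall, standing upright in the tray; this point is its centre, 22.5 mm above its foot, z up along it. Leave it alone.
- beaker_center (a point): empty clear glass beaker, 74 mm across the rim, 95 mm high, standing on the bench beyond the tray or the dish; this point is half-way up its axis. Leave it alone.
- bottle_center (a point): closed amber reagent bottle with a blue cap, 60 mm diameter, 115 mm high, on the bench beyond the tray or the dish; this point is half-way up its axis. Leave it alone.
Mind the look-alikes: they are no part of the job. Of the things shaped like the part that bears dish_center, the white one is meant.

How it is judged:
By the outcome, as a careful person would: the job done as asked, in the order asked, and still so for the second after the job is handed in, with the robot touching nothing.
It also fails if it takes over 72 s, if anything falls off the work surface, if the arm or the gripper's body presses on something with over 40 N, if the wrist force passes 120 N, or if a joint passes its speed limit or range.

## Working session

There is one attempt and no reset: what is moved stays moved. The work goes in short steps, Python scripts to look and compute and a shell command to move; the robot and the scene stay as the last step left them, time stands still between calls to the robot, and variables do not carry over. Pictures are saved under pics/ and viewed, and the job is handed in when it is done.

```bash
ls; mkdir -p pics; python3 - <<'E'
from cell import ctrl, imaging
import cv2
s=ctrl.read_state()
for k,v in s.items(): print(k,v)
for n in ["scene","side","wrist"]:
    d=imaging.get_image(n); cv2.imwrite(f"pics/{n}0.png",d["img"][:,:,::-1])
    print(n,d["fx"],d["fy"],d["cx"],d["cy"],d["R"],d["t"])
E
```

```text
pics
clock 0.0
qpos [ 1.16818866  0.62931796  0.03843636  1.51838306 -0.02696737  0.99633585
 -0.02002127]
qd [-1.38733323e-03  3.21621889e-04 -2.59449775e-04 -9.15725989e-06
  9.82085501e-05  5.87992618e-04  4.31410111e-04]
tau [ 7.65060013e-04 -5.63403904e+01  1.22635446e+00 -1.93443453e+01
  1.08688846e-02  1.04269775e-02 -1.32957896e-05]
eef_pos [ 214.61741858 -612.86445268  230.40246474]
tool_rot [-1.57272208e+00 -4.86783551e-05 -2.80478427e+00]
force [-0.12801859  0.26339452 -0.17739501]
torque [-0.01681092  0.01328166  0.00637786]
width 85.54061529746504
scene 415.96864029169217 415.96864029169217 282.944165301511 207.17357560042956 [[ 0.06959255  0.99752791  0.00974405]
 [ 0.8311298  -0.05257624 -0.55358738]
 [-0.55170656  0.04662413 -0.83273409]] [  -5.04665052 -436.23310881 1371.83925469]
side 401.6372333429678 401.6372333429678 283.2555369149046 212.5566950206237 [[-0.83688289 -0.54734906  0.00600281]
 [-0.3892749   0.58741017 -0.70951698]
 [ 0.38482734 -0.59611936 -0.70466277]] [421.18253622 297.69641364 679.67220715]
wrist 325.19226210127806 325.19226210127806 280.34548186791005 209.1869704428933 [[ 0.33076869 -0.94371108 -0.00121562]
 [-0.89212697 -0.3131081   0.32568817]
 [-0.30773615 -0.10664297 -0.94547646]] [-649.15071664  -43.49172788  380.93647757]
```

View pics/scene0.png

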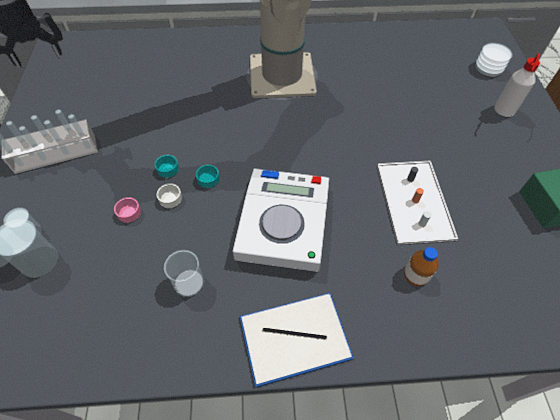

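View pics/side0.png

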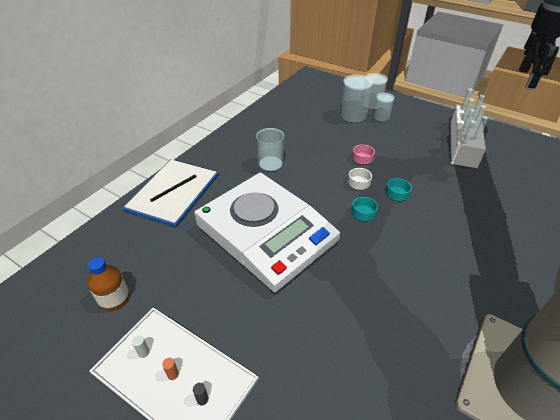

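View pics/wrist0.png

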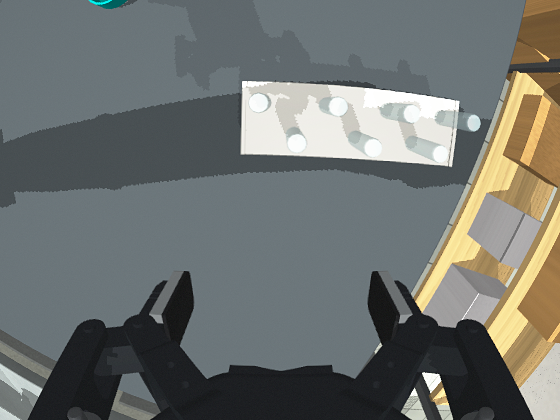

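The scene view shows the white dish at (169,196) with teal dishes at (166,166) and (206,176) and a pink one at (127,210). The pan is at (282,223), the tare key at (270,175) and the power key at (317,180). In the tray, copper is at (418,196), with iron above it and aluminium below.

```bash
cat > h.py <<'E'
import numpy as np, cv2
from cell import ctrl, imaging
def get(n,save=None):
    d=imaging.get_image(n); d['bgr']=d['img'][:,:,::-1].copy()
    d['R']=np.array(d['R']);d['t']=np.array(d['t'])
    d['fish']=n=='wrist'
    if save: cv2.imwrite(f'pics/{save}.png',d['bgr'])
    return d
def ray(d,u,v):
    x=(u-d['cx'])/d['fx'];y=(v-d['cy'])/d['fy']
    if d['fish']:
        r=np.hypot(x,y); k=np.sin(r)/r if r>1e-9 else 1; c=np.array([x*k,y*k,np.cos(r)])
    else: c=np.array([x,y,1.])
    w=d['R'].T@c; return -d['R'].T@d['t'], w/np.linalg.norm(w)
def onz(d,u,v,z):
    o,w=ray(d,u,v); return o+w*(z-o[2])/w[2]
def proj(d,X):
    c=d['R']@np.asarray(X,float)+d['t']
    if d['fish']:
        a=np.arctan2(np.hypot(c[0],c[1]),c[2]); h=np.hypot(c[0],c[1])+1e-12
        return d['cx']+d['fx']*a*c[0]/h, d['cy']+d['fy']*a*c[1]/h
    return d['cx']+d['fx']*c[0]/c[2], d['cy']+d['fy']*c[1]/c[2]
def crop(d,u,v,h,s,name):
    u,v=int(u),int(v); c=d['bgr'][max(0,v-h):v+h,max(0,u-h):u+h]
    cv2.imwrite(f'pics/{name}.png',cv2.resize(c,None,fx=s,fy=s,interpolation=cv2.INTER_NEAREST))
def blobs(m,amin=15):
    n,l,st,ce=cv2.connectedComponentsWithStats(m.astype(np.uint8))
    return [(ce[i].round(1).tolist(),st[i].tolist()) for i in range(1,n) if st[i][4]>=amin]
E
python3 - <<'E'
from h import *
for n in ['scene','side']:
    d=get(n)
    hsv=cv2.cvtColor(d['bgr'],cv2.COLOR_BGR2HSV).astype(int);H,S,V=hsv[...,0],hsv[...,1],hsv[...,2]
    print(n)
    for nm,m,z in [('blue',(H>105)&(H<125)&(S>150)&(V>90),58),('red',((H<6)|(H>174))&(S>150)&(V>100),58),('orange',(H>=5)&(H<16)&(S>120)&(V>60),26.5),('teal',(H>80)&(H<98)&(S>100),15),('pink',(H>160)&(H<175)&(S>80),15),('white',(S<35)&(V>150),30),('pan',(S<40)&(V>95)&(V<150),75)]:
        for c,st in blobs(m,30): print(nm,c,st,onz(d,*c,z)[:2].round(1))
d=get('scene'); crop(d,180,185,50,8,'c1'); crop(d,282,215,60,6,'c2')
E
```

```text
scene
blue [270.0, 174.1] [261, 171, 18, 8, 104] [457.5 -60.7]
blue [430.1, 253.5] [424, 247, 14, 14, 146] [708.7 290.6]
blue [287.1, 364.7] [240, 316, 113, 71, 296] [928.7 -52.2]
red [533.5, 61.9] [527, 53, 13, 19, 113] [ 55.3 804.1]
red [316.3, 179.2] [312, 176, 9, 7, 50] [481.2  56.2]
orange [554.9, 90.2] [546, 72, 14, 39, 187] [155.1 848.5]
orange [417.4, 194.9] [412, 188, 11, 15, 94] [524.4 316.6]
orange [423.0, 264.6] [410, 250, 28, 27, 425] [720.6 280.3]
teal [281.5, 50.4] [261, 43, 42, 11, 64] [-108.3    7.5]
teal [166.4, 165.8] [155, 155, 24, 23, 440] [ 377.5 -340.3]
teal [207.2, 175.8] [196, 165, 23, 23, 446] [ 419.  -228.3]
pink [127.0, 209.5] [114, 197, 27, 26, 525] [ 514.9 -427.6]
white [202.6, 1.1] [166, 0, 88, 4, 264] [-398.5 -268.4]
white [70.1, 4.8] [64, 3, 14, 4, 32] [-399.7 -753.3]
white [545.0, 64.0] [515, 27, 45, 61, 908] [ 32.7 867.3]
white [493.6, 58.0] [476, 43, 36, 31, 814] [ -7.6 707.9]
white [308.8, 84.0] [303, 77, 13, 16, 50] [85.5 80. ]
white [298.4, 87.7] [293, 83, 12, 10, 43] [100.8  45.9]
white [83.5, 128.6] [77, 120, 13, 20, 125] [ 237.9 -583.1]
white
[... 5959 characters left out ...]
15, 53, 43, 240] [496.7   0.7]
pan [326.0, 247.4] [310, 234, 30, 28, 130] [416.5 -22. ]
pan [300.8, 250.2] [296, 247, 10, 8, 43] [454.6  11.8]
pan [291.4, 257.4] [287, 254, 10, 8, 49] [460.4  37.5]
pan [121.6, 292.2] [114, 280, 14, 23, 165] [672.5 273.4]
pan [121.5, 337.5] [90, 307, 64, 63, 64] [603.5 333.4]
pan [497.9, 336.0] [480, 314, 42, 54, 975] [ 85.5 -10.9]
pan [108.8, 354.5] [93, 336, 35, 38, 38] [597.4 364.4]
pan [466.5, 354.4] [460, 336, 17, 40, 190] [120.3  50.2]
pan [144.2, 348.7] [139, 339, 11, 18, 99] [557.8 326.6]
pan [554.0, 367.5] [545, 353, 15, 31, 203] [-0.4 -3.5]
pan [548.4, 410.8] [529, 392, 31, 28, 407] [-2.9 71.7]
pan [468.3, 413.8] [459, 407, 22, 13, 59] [ 93.4 139.9]
```

View pics/c1.png

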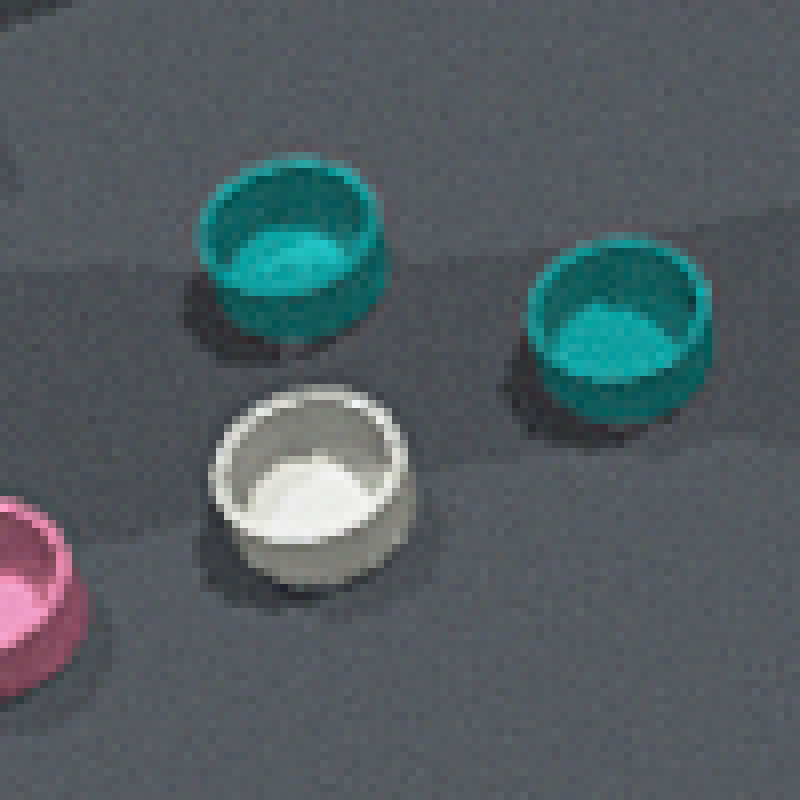

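View pics/c2.png

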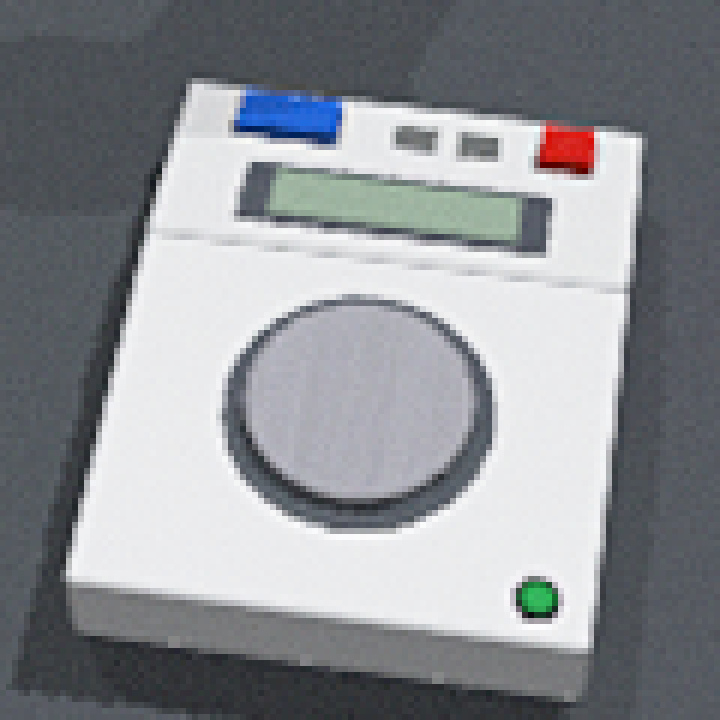

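```bash
python3 - <<'E'
from h import *
d=get('scene'); print('dish',onz(d,168.1,192.75,30),'pan',onz(d,281.75,221.1,75))
e=get('side'); crop(e,360,180,30,12,'s1'); crop(e,258,212,35,11,'s2')
p,q=onz(d,270,173.5,58),onz(d,316.3,178.5,58); print(p,q,np.linalg.norm(p-q), (q-p))
E
```

```text
dish [ 479.83569601 -324.03195189   30.        ] pan [611.30359704 -41.11324442  75.        ]
[455.50236553 -60.64602055  58.        ] [478.99756339  56.43883192  58.        ] 119.41895578490382 [ 23.49519785 117.08485247   0.        ]
```

View pics/s1.png

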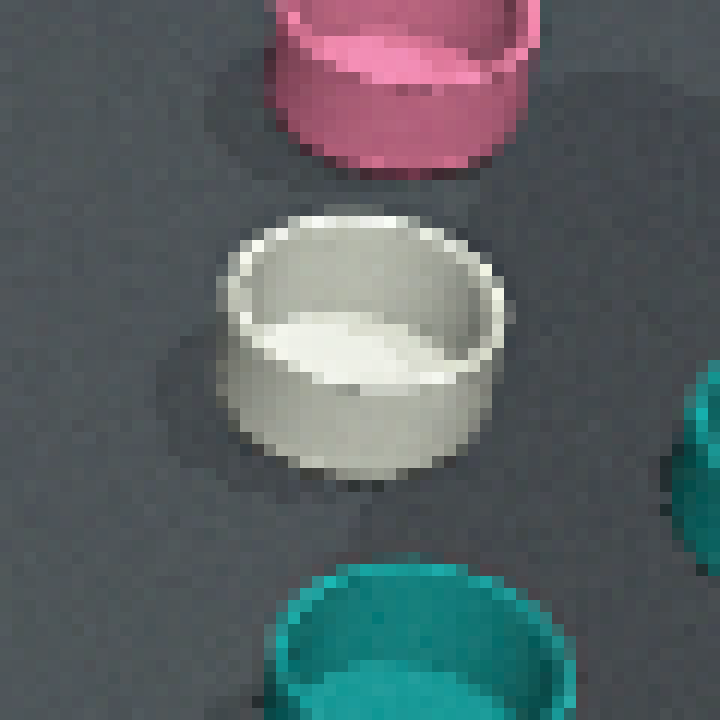

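View pics/s2.png

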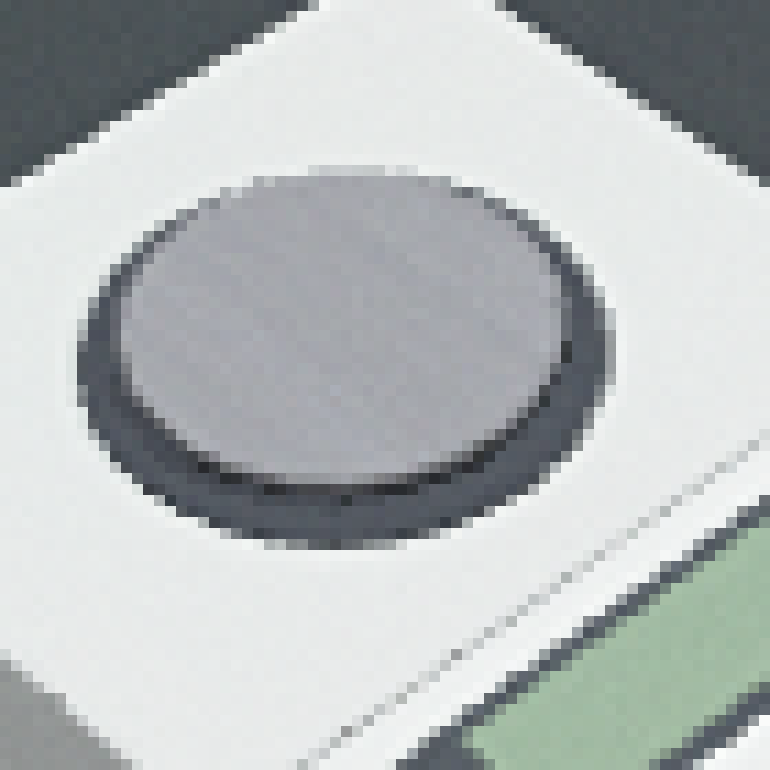

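```bash
cat >> h.py <<'E'
from scipy.spatial.transform import Rotation as Rn
def st():
    s=ctrl.read_state(); R=Rn.from_euler('xyz',s['tool_rot']); return s,np.array(s['eef_pos']),R
def rel(X,jaw=None):
    """shift cm along tool axes to world X, turn about tool y (deg) bringing jaw to angle jaw (deg, mod 180)"""
    s,p,R=st(); sh=R.inv().apply(np.array(X,float)-p)/10
    M=R.as_matrix(); z=M[:,2]; a=np.degrees(np.arctan2(z[1],z[0]))
    print('clk',s['clock'],'tcp',p.round(1),'w',round(s['width'],1),'F',np.round(s['force'],1),'jaw',round(a,1),'down',M[:,1].round(3),'q7',round(s['qpos'][6],2))
    print('shift cm',sh.round(2))
    if jaw is not None:
        t=(a-jaw+90)%180-90; print('turn y',round(t,1), 'rotvec for level', )
        # full rotvec to exact down
        b=np.radians(a-t); zz=np.array([np.cos(b),np.sin(b),0]); y=np.array([0,0,-1.]); T=np.stack([np.cross(y,zz),y,zz],1)
        print('rotvec',np.degrees((R.inv()*Rn.from_matrix(T)).as_rotvec()).round(2))
E
python3 - <<'E'
from h import *
d=get('scene');e=get('side')
print('dish side',onz(e,360.0,174.6,30),'pan side',onz(e,253.6,206.05,75))
crop(e,170,368,50,8,'s3');crop(d,418,196,50,8,'c3')
D=(480,-324,170); rel(D,59)
E
```

```text
dish side [ 477.21917077 -320.54207687   30.        ] pan side [606.85677459 -38.40170465  75.        ]
clk 0.5 tcp [ 214.8 -613.5  231.3] w 85.2 F [ 0.3  0.5 -0.7] jaw -70.7 down [-0.  0. -1.] q7 -0.02
shift cm [-34.59   6.13 -18.56]
turn y 50.3 rotvec for level
rotvec [ 0.   50.29  0.  ]
```

View pics/c3.png

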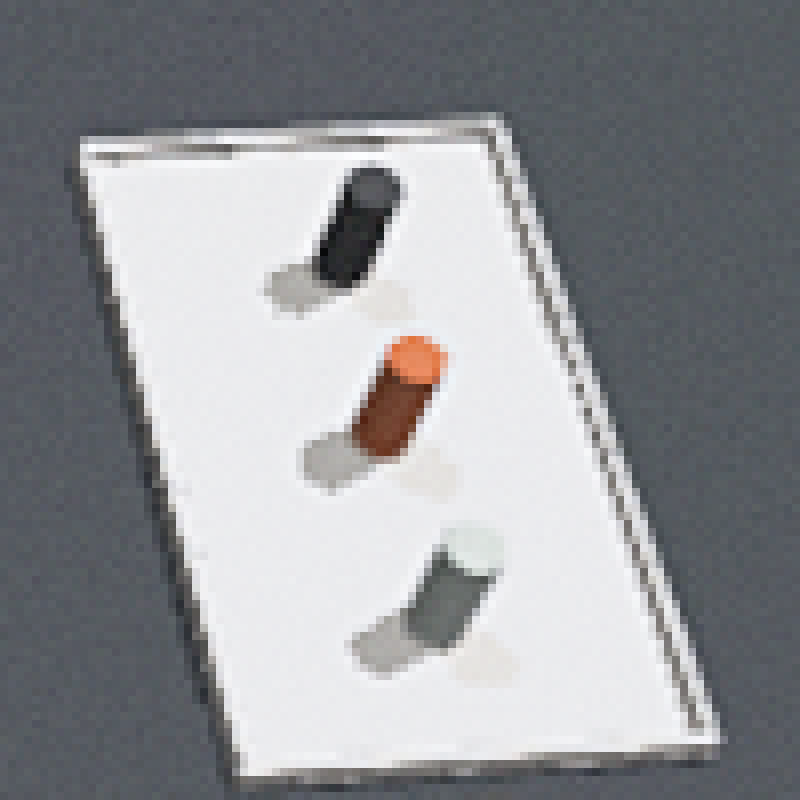

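View pics/s3.png

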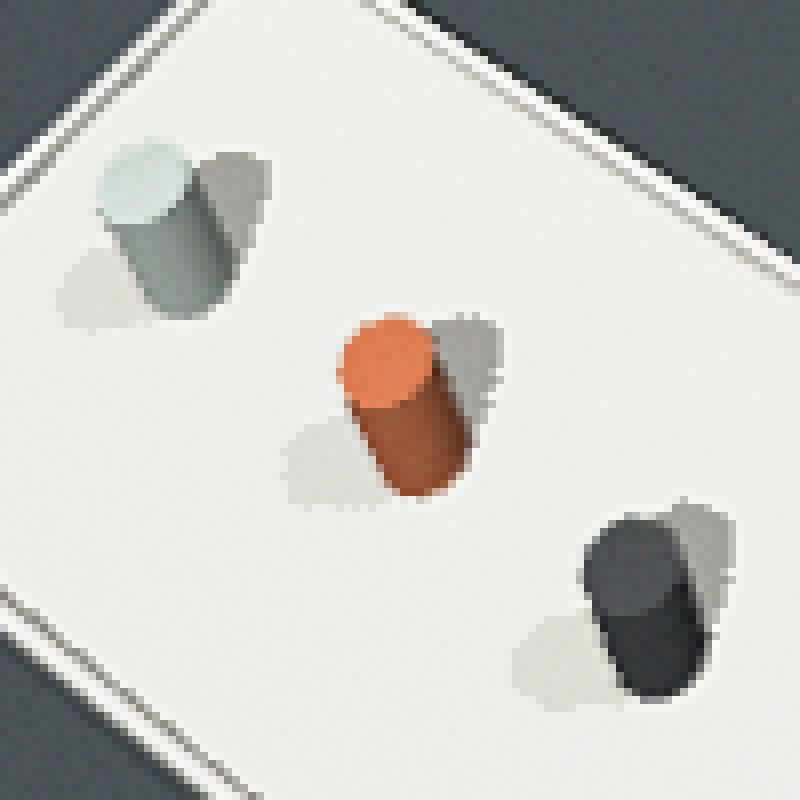

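```bash
python3 -m inch '[1,-34.5,0,-18.6,0,50.3,0, 1,-34.5,0,-18.6,0,50.3,0, 1,-34.5,0,-18.6,0,50.3,0, 1,-34.5,0,-18.6,0,50.3,0, 1,-34.5,0,-18.6,0,50.3,0, 1,-34.5,0,-18.6,0,50.3,0, 1,-34.5,0,-18.6,0,50.3,0, 1,-34.5,0,-18.6,0,50.3,0, 1,-34.5,0,-18.6,0,50.3,0, 1,-34.5,0,-18.6,0,50.3,0, 1,-34.5,0,-18.6,0,50.3,0, 1,-34.5,0,-18.6,0,50.3,0]'; python3 - <<'E'
from h import *
w=get('wrist','w1'); rel((478.5,-322.3,120),59)
print(proj(w,(478.5,-322.3,30)))
E
```

```text
clock: 1.7
eef_pos: [477.7, -325.6, 231.4]
tool_rot: [-1.57, 0.0, 2.597]
force: [-1.0, -0.2, 0.5]
width: 85.3
clk 1.75 tcp [ 477.8 -325.5  231.5] w 85.4 F [ 1.  -0.2  0.9] jaw -121.2 down [-0.    -0.001 -1.   ] q7 -1.39
shift cm [ 0.11 11.15 -0.31]
turn y -0.2 rotvec for level
rotvec [-0.03 -0.17 -0.01]
(np.float64(276.50588548166866), np.float64(179.58138984434828))
```

View pics/w1.png

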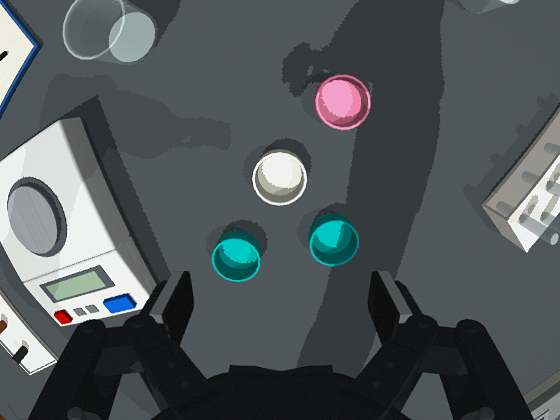

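The wrist view shows the white dish rim centred near (280,177). I'll cast that ray.

```bash
python3 - <<'E'
from h import *
w=get('wrist'); 
hsv=cv2.cvtColor(w['bgr'],cv2.COLOR_BGR2HSV).astype(int)
m=((hsv[...,1]<45)&(hsv[...,2]>150)).astype(np.uint8)
cs,_=cv2.findContours(m,cv2.RETR_EXTERNAL,cv2.CHAIN_APPROX_NONE)
for c in cs:
    if cv2.contourArea(c)<300: continue
    el=cv2.fitEllipse(c); 
    if abs(el[0][0]-280)<60 and abs(el[0][1]-177)<60: print(el, onz(w,*el[0],30), cv2.boundingRect(c))
crop(w,280,177,40,10,'w1c')
E
```

```text
((279.3295593261719, 178.43841552734375), (52.43342971801758, 53.77123260498047), 84.40617370605469) [ 478.14646657 -325.42716598   30.        ] (252, 152, 55, 54)
```

View pics/w1c.png

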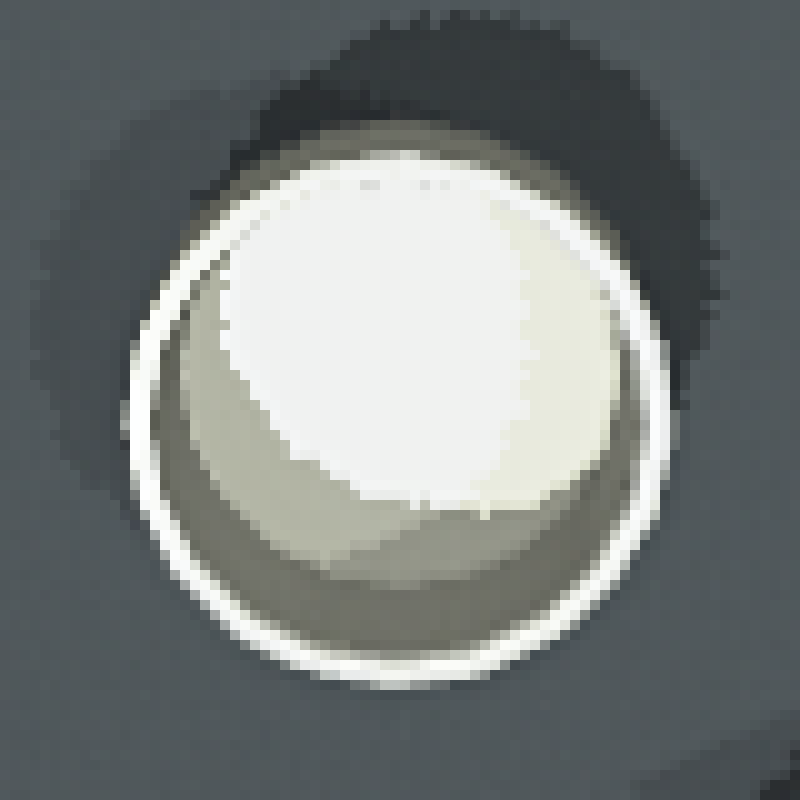

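```bash
python3 -m inch '[1,0,4,0,0,0,0, 1,0,8,0,0,0,0, 1,0,12,0,0,0,0, 1,0,15,0,0,0,0, 1,0,17,0,0,0,0, 1,0,18.5,0,0,0,0, 1,0,20,0,0,0,0, 1,0,21,0,0,0,0, 1,0,21.8,0,0,0,0, 1,0,22.3,0,0,0,0, 1,0,22.6,0,0,0,0, 1,0,22.6,0,0,0,0]'; python3 - <<'E'
from h import *
get('side','s4'); crop(get('scene'),170,190,50,8,'c4'); w=get('wrist','w2'); rel((478.1,-325.4,4),59)
E
```

```text
clock: 3.0
eef_pos: [479.1, -324.0, 5.4]
tool_rot: [-1.571, 0.0, 2.601]
force: [0.5, 0.2, 0.3]
width: 85.4
clk 3.15 tcp [ 479.3 -324.1    5.8] w 85.1 F [ 0.4 -0.4 -0.1] jaw -121.0 down [ 0.001 -0.    -1.   ] q7 -1.3
shift cm [0.04 0.18 0.17]
turn y -0.0 rotvec for level
rotvec [-0.   -0.   -0.05]
```

View pics/w2.png

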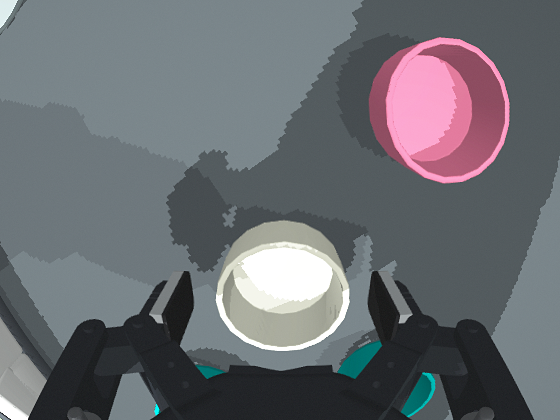

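View pics/s4.png

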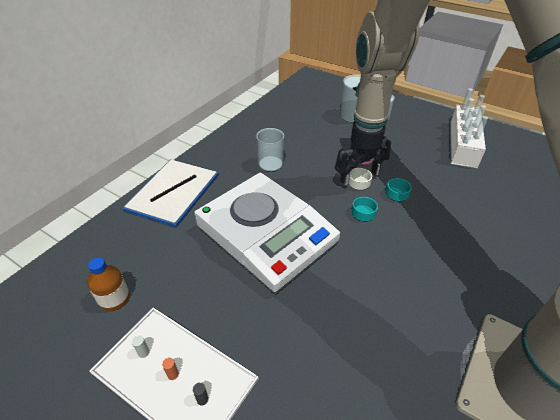

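The dish sits between the fingers, centred at u≈283 against the jaws at 280, so I'm closing the gripper.

```bash
python3 -m inch '[0,0,0.1,0,0,0,0, 0,0,0.1,0,0,0,0, 0,0,0.1,0,0,0,0, 0,0,0.1,0,0,0,0, 0,0,0.1,0,0,0,0, 0,0,0.1,0,0,0,0, 0,0,0.1,0,0,0,0, 0,0,0.1,0,0,0,0]'; python3 - <<'E'
from h import *
rel((478.1,-325.4,4),59)
E
```

```text
clock: 3.95
eef_pos: [479.1, -324.0, 5.3]
tool_rot: [-1.571, 0.001, 2.601]
force: [-1.0, 1.4, 7.4]
width: 58.3
clk 3.95 tcp [ 479.1 -324.     5.3] w 58.3 F [-1.   1.4  7.4] jaw -121.0 down [ 0.001 -0.    -1.   ] q7 -1.3
shift cm [0.02 0.13 0.17]
turn y 0.0 rotvec for level
rotvec [ 0.01  0.   -0.03]
```

```bash
python3 -m inch '[0,0,-0.5,0,0,0,0, 0,0,-1.5,0,0,0,0, 0,0,-3,0,0,0,0, 0,0,-5,0,0,0,0, 0,0,-8,0,0,0,0, 0,0,-11,0,0,0,0, 0,0,-13,0,0,0,0, 0,0,-14,0,0,0,0, 0,0,-14,0,0,0,0]'; python3 - <<'E'
from h import *
w=get('wrist','w3'); d=get('scene');crop(d,180,185,50,8,'c5'); rel((609.5,-40,145),-11.3+90)
e=get('side');crop(e,350,160,50,8,'s5')
E
```

```text
clock: 4.85
eef_pos: [479.9, -324.5, 146.3]
tool_rot: [-1.571, 0.004, 2.601]
force: [0.0, 0.1, -1.2]
width: 58.4
clk 4.95 tcp [ 478.6 -323.5  144. ] w 58.4 F [-0.5  0.2 -0.8] jaw -121.0 down [-0.001  0.001 -1.   ] q7 -1.35
shift cm [  3.38  -0.09 -31.04]
turn y -19.7 rotvec for level
rotvec [  0.02 -19.7    0.05]
```

View pics/w3.png

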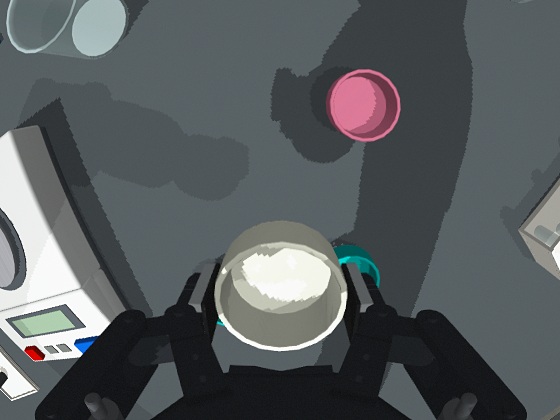

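View pics/s5.png

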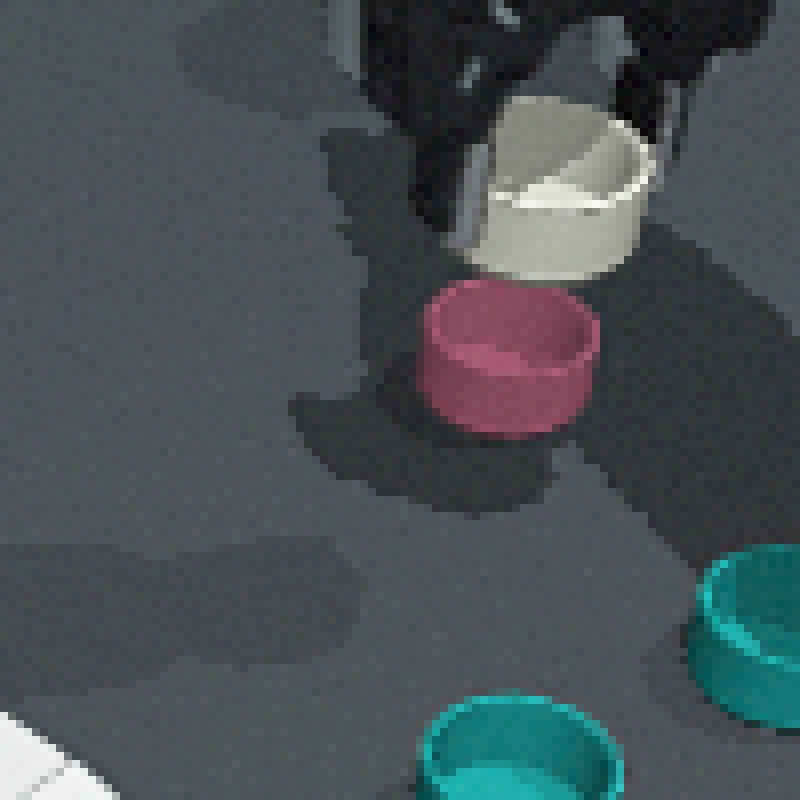

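The dish is held level, about 140 mm up. I'll stop about 100 mm short of the pan to measure it with the wrist camera.

```bash
python3 - <<'E'
from h import *
rel((511.5,-20,165),78.7)
E
```

```text
clk 5.0 tcp [ 478.4 -323.4  143.4] w 58.5 F [ 0.2 -0.1 -0.5] jaw -121.0 down [-0.002  0.001 -1.   ] q7 -1.35
shift cm [ 12.79  -2.13 -27.71]
turn y -19.7 rotvec for level
rotvec [  0.03 -19.7    0.1 ]
```

```bash
python3 -m inch '[0,0.7,-0.5,-1.5,0,-2,0, 0,2.1,-1,-4.6,0,-5,0, 0,4.2,-1.5,-9,0,-8,0, 0,6.3,-2.1,-13.8,0,-11,0, 0,8.4,-2.1,-18.3,0,-14,0, 0,10.5,-2.1,-22.8,0,-17,0, 0,12,-2.1,-26,0,-19.7,0, 0,12.6,-2.1,-27.3,0,-19.7,0, 0,12.8,-2.1,-27.7,0,-19.7,0, 0,12.8,-2.1,-27.7,0,-19.7,0, 0,12.8,-2.1,-27.7,0,-19.7,0]'; python3 - <<'E'
from h import *
w=get('wrist','w4'); rel((609.5,-40,145),78.7)
m=cv2.cvtColor(w['bgr'],cv2.COLOR_BGR2HSV).astype(int)
print(proj(w,(609.5,-40,75)),proj(w,(455.5,-60.6,58)))
E
```

```text
clock: 6.1
eef_pos: [511.6, -22.6, 165.2]
tool_rot: [-1.569, -0.0, 2.942]
force: [0.5, -1.1, -0.5]
width: 58.9
clk 6.15 tcp [511.7 -22.7 165.3] w 58.3 F [ 0.5 -0.2 -0.9] jaw -101.5 down [-0.    -0.001 -1.   ] q7 -1.62
shift cm [-9.93  2.02 -0.26]
turn y -0.2 rotvec for level
rotvec [-0.07 -0.19  0.01]
(np.float64(276.16492387270387), np.float64(78.81321483697141)) (np.float64(335.0429050117449), np.float64(257.3121726348991))
```

View pics/w4.png

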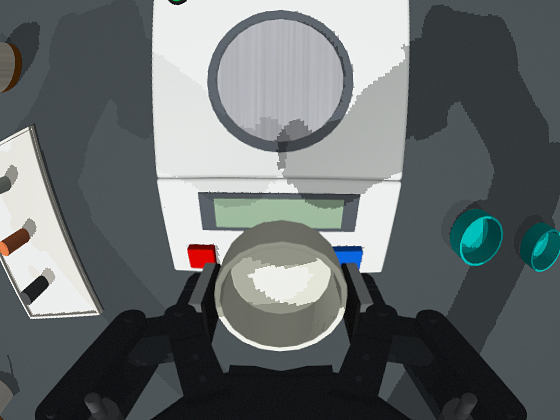

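```bash
python3 - <<'E'
from h import *
w=get('wrist'); crop(w,281,82,80,5,'w4c')
g=w['bgr'].astype(int); sat=g.max(2); 
# pan outline: radial dark ring
for u in (281,): print('col',[(v,sat[v,u]) for v in list(range(8,26))+list(range(120,158))])
for v in (60,): print('row',[(u,sat[v,u]) for u in list(range(206,224))+list(range(336,360))])
for p in [(281.5,81.5),(281.5,80.5)]: print(onz(w,*p,75))
E
```

```text
col [(8, np.int64(240)), (9, np.int64(220)), (10, np.int64(107)), (11, np.int64(106)), (12, np.int64(110)), (13, np.int64(111)), (14, np.int64(112)), (15, np.int64(109)), (16, np.int64(110)), (17, np.int64(110)), (18, np.int64(105)), (19, np.int64(165)), (20, np.int64(188)), (21, np.int64(185)), (22, np.int64(186)), (23, np.int64(186)), (24, np.int64(188)), (25, np.int64(186)), (120, np.int64(186)), (121, np.int64(185)), (122, np.int64(184)), (123, np.int64(185)), (124, np.int64(180)), (125, np.int64(164)), (126, np.int64(165)), (127, np.int64(166)), (128, np.int64(167)), (129, np.int64(124)), (130, np.int64(90)), (131, np.int64(147)), (132, np.int64(108)), (133, np.int64(96)), (134, np.int64(99)), (135, np.int64(98)), (136, np.int64(98)), (137, np.int64(100)), (138, np.int64(98)), (139, np.int64(100)), (140, np.int64(99)), (141, np.int64(90)), (142, np.int64(55)), (143, np.int64(56)), (144, np.int64(56)), (145, np.int64(58)), (146, np.int64(57)), (147, np.int64(55)), (148, np.int64(57)), (149, np.int64(58)), (150, np.int64(57)), (151, np.int64(54)), (152, np.int64(91)), (153, np.int
[... 404 characters left out ...]
91)), (220, np.int64(153)), (221, np.int64(184)), (222, np.int64(182)), (223, np.int64(186)), (336, np.int64(183)), (337, np.int64(182)), (338, np.int64(184)), (339, np.int64(148)), (340, np.int64(78)), (341, np.int64(73)), (342, np.int64(72)), (343, np.int64(107)), (344, np.int64(109)), (345, np.int64(110)), (346, np.int64(107)), (347, np.int64(106)), (348, np.int64(103)), (349, np.int64(154)), (350, np.int64(240)), (351, np.int64(242)), (352, np.int64(239)), (353, np.int64(239)), (354, np.int64(239)), (355, np.int64(238)), (356, np.int64(239)), (357, np.int64(238)), (358, np.int64(239)), (359, np.int64(239))]
[606.92797955 -43.45784554  75.        ]
[607.63396928 -43.60087961  75.        ]
```

View pics/w4c.png

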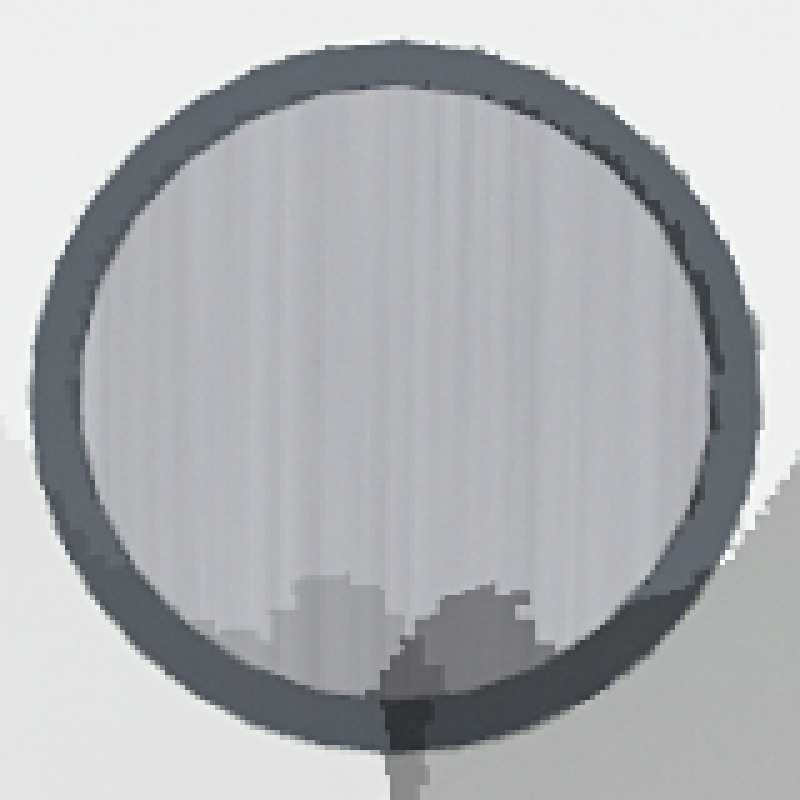

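```bash
python3 - <<'E'
from h import *
rel((608.5,-41.5,110),78.7)
E
```

```text
clk 6.2 tcp [511.7 -22.6 165.3] w 58.8 F [ 0.5  0.4 -0.9] jaw -101.5 down [-0.    -0.001 -1.   ] q7 -1.62
shift cm [-9.86  5.53 -0.08]
turn y -0.2 rotvec for level
rotvec [-0.05 -0.19 -0.  ]
```

```bash
python3 -m inch '[0,-1,0,0,0,0,0, 0,-3,0,0,0,0,0, 0,-5,0.5,0,0,0,0, 0,-7,1.5,-0.1,0,0,0, 0,-9,3,-0.1,0,0,0, 0,-9.8,4.5,-0.1,0,0,0, 0,-9.9,5.3,-0.1,0,0,0, 0,-9.9,5.5,-0.1,0,0,0, 0,-9.9,5.5,-0.1,0,0,0, 0,-9.9,5.5,-0.1,0,0,0]'; python3 - <<'E'
from h import *
w=get('wrist','w5'); rel((608.5,-41.5,84),78.7)
e=get('side'); crop(e,258,200,50,8,'s6')
d=get('scene'); crop(d,282,215,50,8,'c6')
E
```

```text
clock: 7.2
eef_pos: [609.0, -38.9, 111.0]
tool_rot: [-1.571, 0.0, 2.944]
force: [0.4, -1.2, -0.1]
width: 58.4
clk 7.25 tcp [609.2 -38.9 111.1] w 58.4 F [-0.4 -0.1 -0.4] jaw -101.3 down [ 0.001  0.    -1.   ] q7 -1.59
shift cm [0.02 2.71 0.27]
turn y 0.0 rotvec for level
rotvec [ 0.02  0.   -0.05]
```

View pics/s6.png

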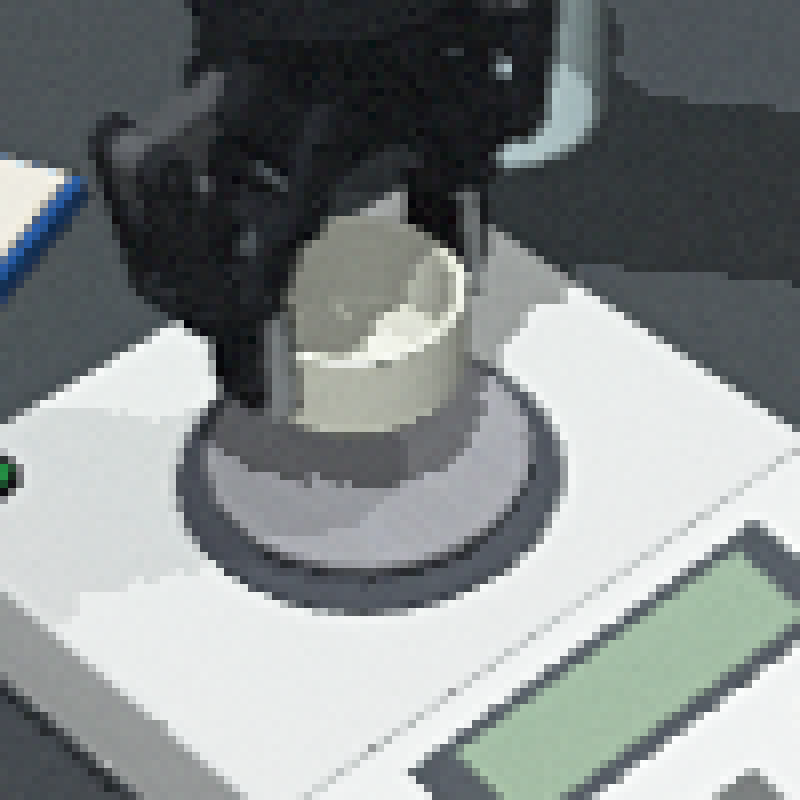

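View pics/c6.png

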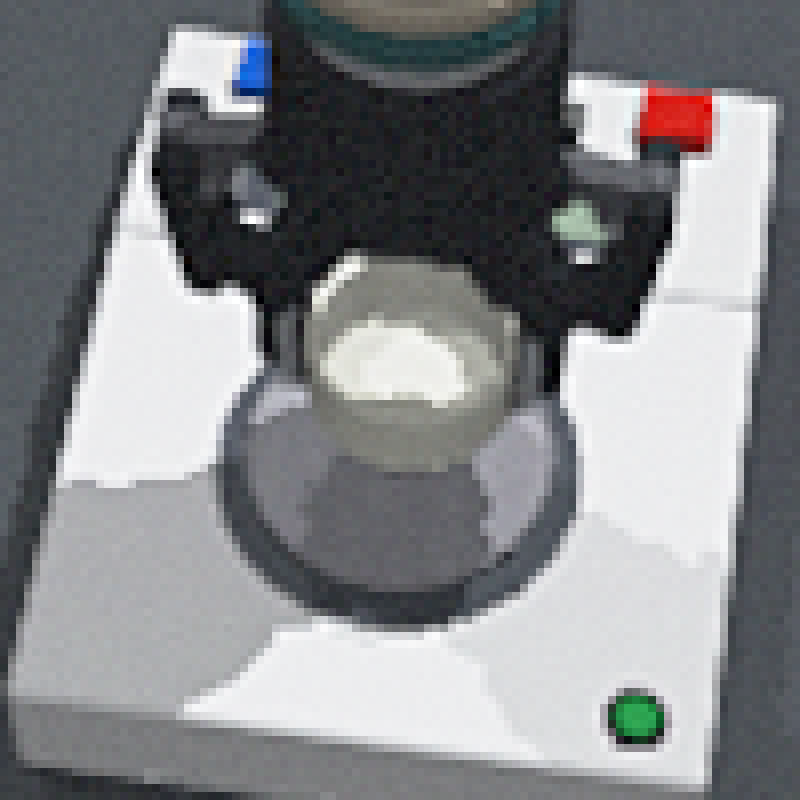

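```bash
python3 -m inch '[0,0,0.4,0.1,0,0,0, 0,0,1,0.25,0,0,0, 0,0,1.5,0.25,0,0,0, 0,0,1.9,0.25,0,0,0, 0,0,2.2,0.25,0,0,0, 0,0,2.4,0.25,0,0,0, 0,0,2.5,0.25,0,0,0, 0,0,2.6,0.25,0,0,0, 0,0,2.6,0.25,0,0,0]'; python3 - <<'E'
from h import *
rel((608.5,-41.5,81),78.7)
e=get('side'); crop(e,258,200,50,8,'s7')
rel((608.5,-41.5,81),78.7)
E
```

```text
clock: 8.25
eef_pos: [608.8, -41.4, 84.3]
tool_rot: [-1.571, 0.0, 2.944]
force: [0.2, -0.8, -0.2]
width: 58.7
clk 8.25 tcp [608.8 -41.4  84.3] w 58.7 F [ 0.2 -0.8 -0.2] jaw -101.3 down [ 0.  0. -1.] q7 -1.58
shift cm [0.03 0.33 0.02]
turn y -0.0 rotvec for level
rotvec [ 0. -0. -0.]
clk 8.3 tcp [608.8 -41.5  84.4] w 58.3 F [ 0.1  0.7 -0.5] jaw -101.3 down [ 0. -0. -1.] q7 -1.58
shift cm [0.03 0.34 0.01]
turn y -0.0 rotvec for level
rotvec [ 0.   -0.   -0.01]
```

View pics/s7.png

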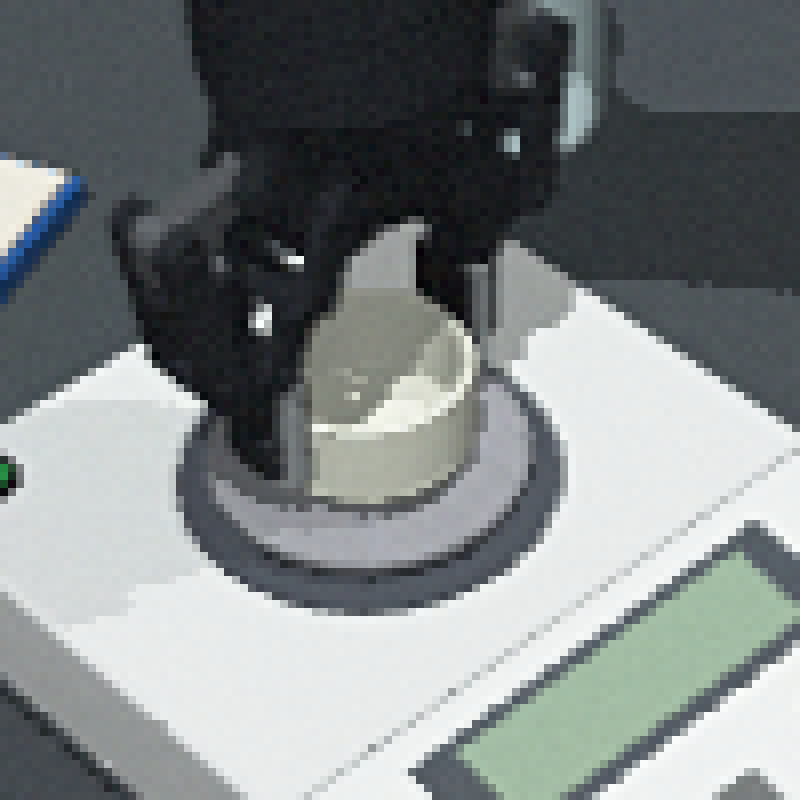

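```bash
python3 -m inch '[0,0,0.05,0,0,0,0, 0,0,0.1,0,0,0,0, 0,0,0.15,0,0,0,0, 0,0,0.2,0,0,0,0, 0,0,0.25,0,0,0,0, 0,0,0.3,0,0,0,0, 0,0,0.3,0,0,0,0, 0,0,0.3,0,0,0,0]'
```

```text
clock: 9.1
eef_pos: [608.7, -41.5, 81.3]
tool_rot: [-1.571, -0.0, 2.944]
force: [-0.1, 0.4, -1.3]
width: 58.5
```

```bash
python3 -m inch '[0,0,0.05,0,0,0,0, 0,0,0.1,0,0,0,0, 0,0,0.1,0,0,0,0, 0,0,0.1,0,0,0,0]'; python3 -m inch '[0,0,0.05,0,0,0,0, 0,0,0.05,0,0,0,0, 0,0,0.05,0,0,0,0]'
```

```text
clock: 9.5
eef_pos: [608.8, -41.5, 80.4]
tool_rot: [-1.571, 0.0, 2.944]
force: [-0.3, 0.8, -0.6]
width: 58.4
clock: 9.8
eef_pos: [608.8, -41.4, 80.3]
tool_rot: [-1.571, 0.0, 2.944]
force: [-1.9, 0.6, 6.2]
width: 58.4
```

Contact shows as 6 N upward, so I'm releasing the dish.

```bash
python3 -m inch '[0.75,0,0,0,0,0,0, 0.85,0,0,0,0,0,0, 1,0,0,0,0,0,0, 1,0,0,0,0,0,0, 1,0,0,0,0,0,0, 1,0,0,0,0,0,0]';  python3 - <<'E'
from h import *
w=get('wrist','w6'); e=get('side'); crop(e,258,200,50,8,'s8'); rel((608.5,-41.5,180),78.7)
E
```

```text
clock: 10.4
eef_pos: [608.7, -41.4, 79.7]
tool_rot: [-1.571, -0.0, 2.944]
force: [0.5, 0.1, -0.5]
width: 85.4
clk 10.5 tcp [608.8 -41.5  79.8] w 85.6 F [ 0.1  0.2 -0.2] jaw -101.3 down [ 0. -0. -1.] q7 -1.57
shift cm [ 2.000e-02 -1.002e+01  1.000e-02]
turn y -0.0 rotvec for level
rotvec [-0.   -0.01 -0.  ]
```

View pics/s8.png

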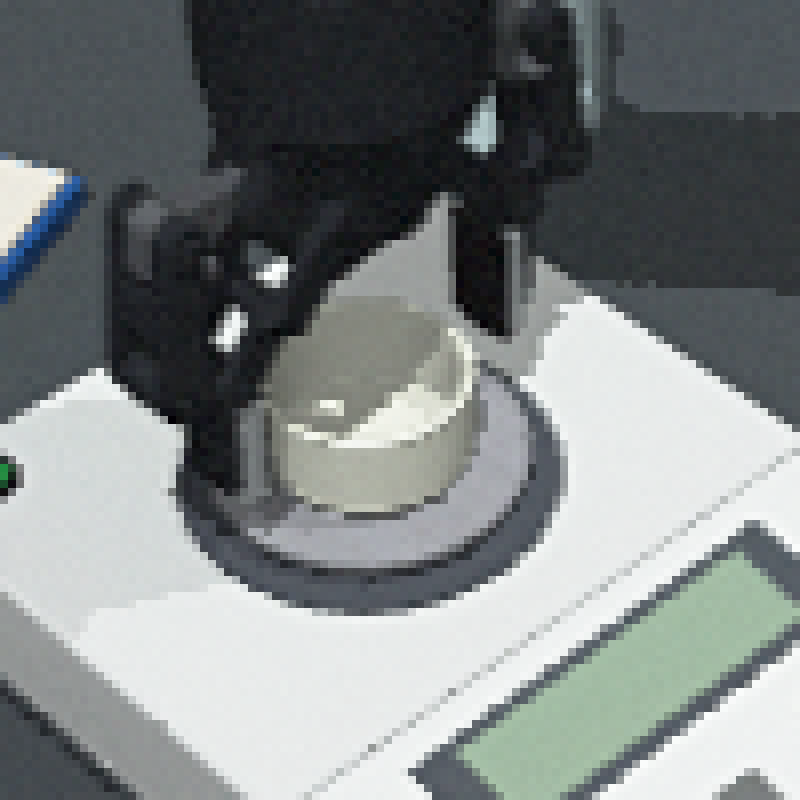

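View pics/w6.png

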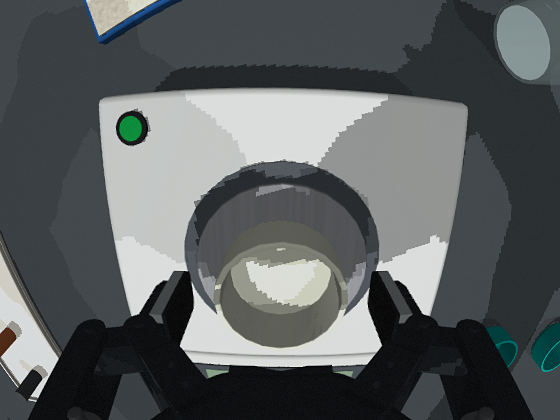

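The dish stands free on the pan. I'll retreat upwards, then back, to check its centring.

```bash
python3 -m inch '[1,0,-0.5,0,0,0,0, 1,0,-2,0,0,0,0, 1,0,-4.5,0,0,0,0, 1,0,-8,0,0,0,0, 1,3,-12,0,0,0,0, 1,8,-14,0,0,0,0, 0,12,-14,1,0,0,0, 0,15,-14,3,0,0,0, 0,15,-14,4,0,0,0, 0,15,-14,4,0,0,0, 0,15,-14,4,0,0,0, 0,15,-14,4,0,0,0]';  python3 - <<'E'
from h import *
w=get('wrist','w7'); rel((455.5,-60.6,100),78.7)
e=get('side'); crop(e,258,200,50,8,'s9'); d=get('scene'); crop(d,282,215,50,8,'c9')
E
```

```text
clock: 11.7
eef_pos: [455.3, -50.8, 220.0]
tool_rot: [-1.571, 0.001, 2.945]
force: [-0.7, -0.5, 0.2]
width: 0.4
clk 11.75 tcp [454.9 -50.8 219.8] w -0.1 F [0.2 0.3 0.6] jaw -101.3 down [ 0.001  0.    -1.   ] q7 -1.58
shift cm [-0.24 11.98  0.96]
turn y 0.0 rotvec for level
rotvec [ 0.01  0.05 -0.03]
```

View pics/w7.png

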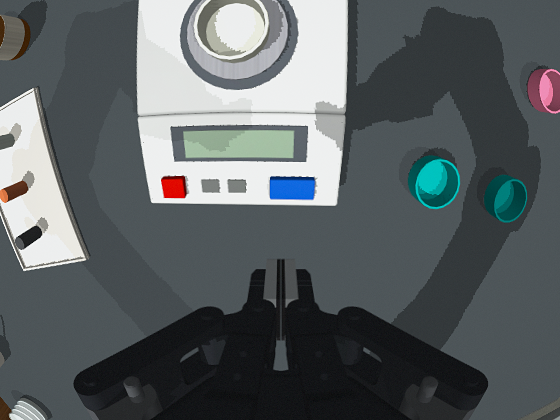

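View pics/c9.png

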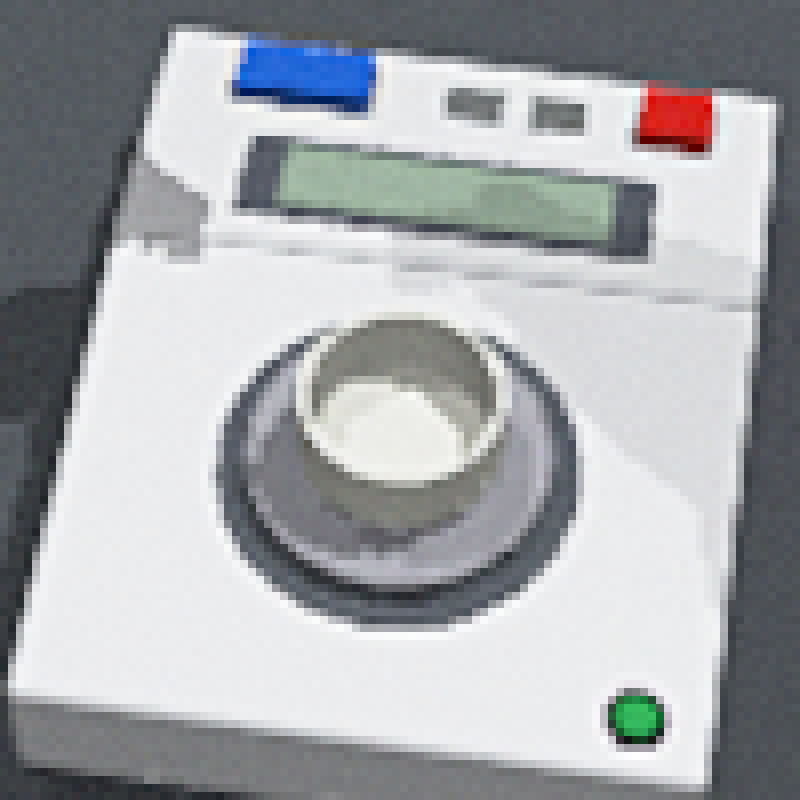

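View pics/s9.png

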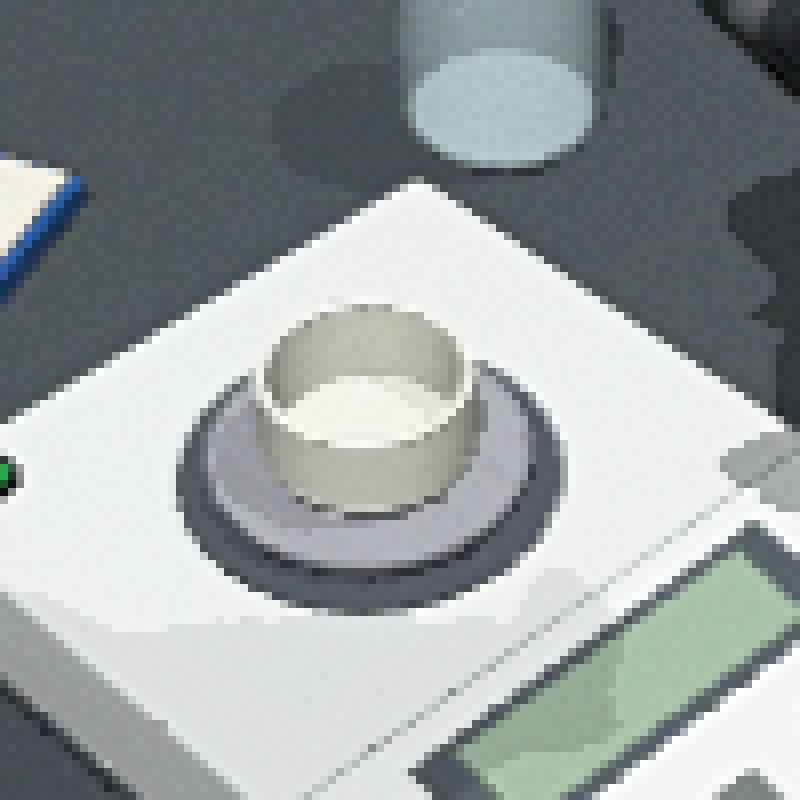

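```bash
python3 - <<'E'
from h import *
d=get('scene');e=get('side');w=get('wrist')
print('dish scene',onz(d,282,214.75,105),'side',onz(e,253.5,196.5,105))
hsv=cv2.cvtColor(w['bgr'],cv2.COLOR_BGR2HSV).astype(int)
m=(hsv[...,0]>105)&(hsv[...,0]<125)&(hsv[...,1]>150)&(hsv[...,2]>180)
for b in blobs(m,100): print(b,onz(w,*b[0],58))
crop(w,292,188,40,10,'w7c')
rel((455.5,-60.6,100),78.7)
E
```

```text
dish scene [612.91389409 -40.87524559 105.        ] side [604.89878451 -37.69737298 105.        ]
([291.3, 188.0], [269, 179, 45, 19, 832]) [451.95088049 -61.96780937  58.        ]
clk 12.0 tcp [454.  -51.1 219.6] w -0.2 F [ 0.3 -0.1  0.7] jaw -101.3 down [-0. -0. -1.] q7 -1.58
shift cm [-0.34 11.96  0.9 ]
turn y 0.0 rotvec for level
rotvec [-0.01  0.02  0.02]
```

View pics/w7c.png

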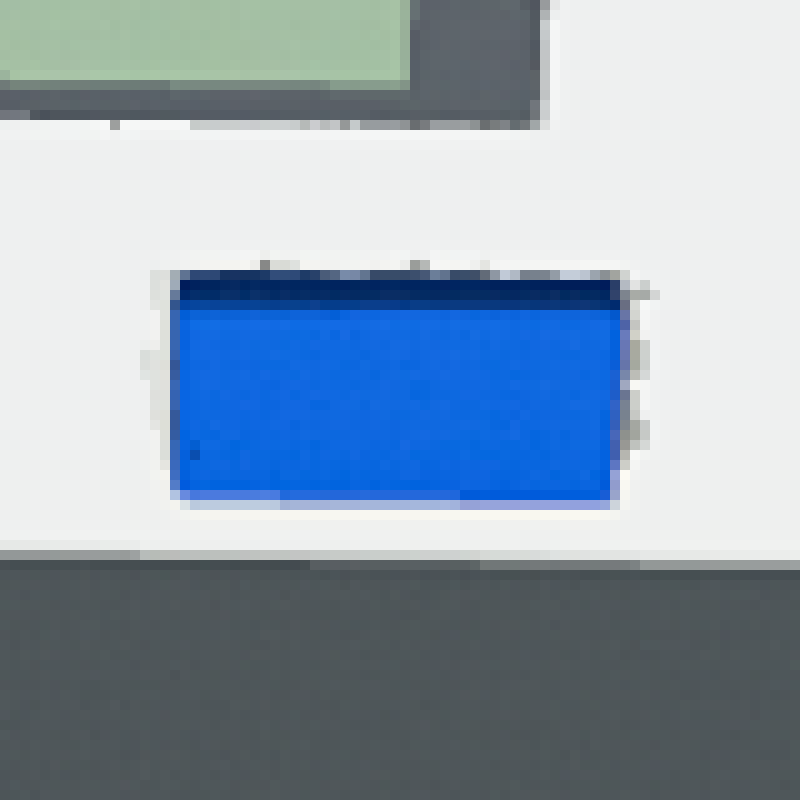

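The key's top face centre is at (291,188) in the wrist view, which gives about (453.5,-61.5) when combined with the scene camera. Next I press it.

```bash
python3 -m inch '[0,-0.15,2,1,0,0,0, 0,-0.15,5,1,0,0,0, 0,-0.15,8,1,0,0,0, 0,-0.15,11,1,0,0,0, 0,-0.15,13,1,0,0,0, 0,-0.15,14.2,1,0,0,0, 0,-0.15,14.8,1,0,0,0, 0,-0.15,15.2,1,0,0,0, 0,-0.15,15.2,1,0,0,0, 0,-0.15,15.2,1,0,0,0]';  python3 - <<'E'
from h import *
rel((453.5,-61.5,60),78.7)
w=get('wrist','w8')
E
```

```text
clock: 13.0
eef_pos: [453.8, -61.4, 68.3]
tool_rot: [-1.571, 0.001, 2.944]
force: [0.6, 0.5, -0.2]
width: -0.2
clk 13.0 tcp [453.8 -61.4  68.3] w -0.2 F [ 0.6  0.5 -0.2] jaw -101.3 down [ 0.001 -0.    -1.   ] q7 -1.47
shift cm [0.02 0.83 0.01]
turn y -0.0 rotvec for level
rotvec [ 0.01 -0.01 -0.06]
```

View pics/w8.png

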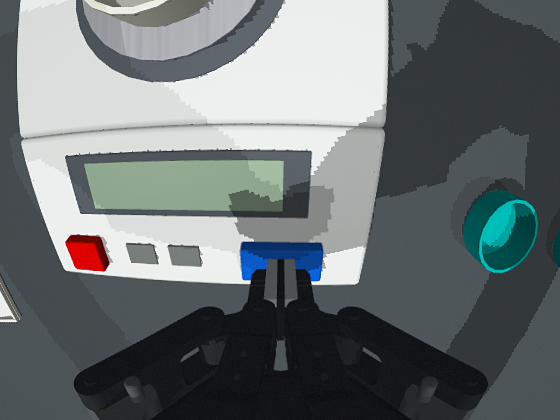

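```bash
python3 -m inch '[0,0,0.2,0,0,0,0, 0,0,0.4,0,0,0,0, 0,0,0.6,0,0,0,0, 0,0,0.8,0,0,0,0, 0,0,0.9,0,0,0,0, 0,0,0.9,0,0,0,0]'; python3 -m inch '[0,0,0.1,0,0,0,0, 0,0,0.2,0,0,0,0, 0,0,0.2,0,0,0,0]'
```

```text
clock: 13.65
eef_pos: [453.6, -61.4, 58.8]
tool_rot: [-1.571, 0.0, 2.944]
force: [-0.6, -0.4, 2.6]
width: -0.0
clock: 13.95
eef_pos: [453.9, -61.5, 56.9]
tool_rot: [-1.571, 0.001, 2.944]
force: [1.1, -0.4, 3.0]
width: -0.1
```

```bash
python3 -m inch '[0,0,0.1,0,0,0,0, 0,0,0.1,0,0,0,0, 0,0,0.1,0,0,0,0]'
```

```text
clock: 14.25
eef_pos: [454.0, -61.5, 56.0]
tool_rot: [-1.571, 0.001, 2.944]
force: [2.0, -0.7, 2.9]
width: -0.2
```

```bash
python3 -m inch '[0,0,0.05,0,0,0,0, 0,0,0.1,0,0,0,0, 0,0,0.1,0,0,0,0]';python3 -m inch '[0,0,0.05,0,0,0,0, 0,0,0.05,0,0,0,0, 0,0,0.05,0,0,0,0]'
```

```text
clock: 14.55
eef_pos: [454.1, -61.5, 55.5]
tool_rot: [-1.571, 0.002, 2.944]
force: [1.7, -0.2, 10.6]
width: 0.2
clock: 14.85
eef_pos: [454.2, -61.5, 55.3]
tool_rot: [-1.571, 0.002, 2.944]
force: [0.3, -0.2, 15.6]
width: -0.0
```

The force climbed to 15 N at z≈55.4, so the key is on its stop. I'm lifting off now.

```bash
python3 -m inch '[0,0,-0.5,0,0,0,0, 0,0,-1.5,0,0,0,0, 0,0,-4,0,0,0,0, 0,0,-8,0,0,0,0, 0.6,0,-12,0,0,0,0, 0.6,0,-14.5,0,0,0,0, 0.6,0,-14.5,0,0,0,0]';  python3 - <<'E'
from h import *
d=get('scene');e=get('side');w=get('wrist','w9')
a=onz(d,419.4,190.5,49);b=onz(e,167.9,362.6,49)
iron=onz(d,368+372/8-.5,146+188/8-.5,49);al=onz(d,368+472/8-.5,146+550/8-.5,49)
print('copper',a,b,'iron',iron,'al',al)
v=al-iron; ang=np.degrees(np.arctan2(v[1],v[0])); print('row ang',ang, np.linalg.norm(v))
c=(a+b)/2; rel((c[0],c[1],200),ang+90)
E
```

```text
clock: 15.55
eef_pos: [454.3, -61.5, 202.3]
tool_rot: [-1.572, 0.005, 2.944]
force: [0.2, -0.4, -0.4]
width: 42.8
copper [526.53140141 314.86458475  49.        ] [522.20924637 316.55009713  49.        ] iron [456.85715323 318.18256814  49.        ] al [598.17232957 314.23800302  49.        ]
row ang -1.598895948280757 141.37021843070852
clk 15.7 tcp [452.  -61.1 198.7] w 50.8 F [ 0.3 -0.2  0.3] jaw -101.3 down [-0.002  0.    -1.   ] q7 -1.53
shift cm [  0.29  -0.13 -38.36]
turn y -9.7 rotvec for level
rotvec [ 0.01 -9.69  0.14]
```

View pics/w9.png

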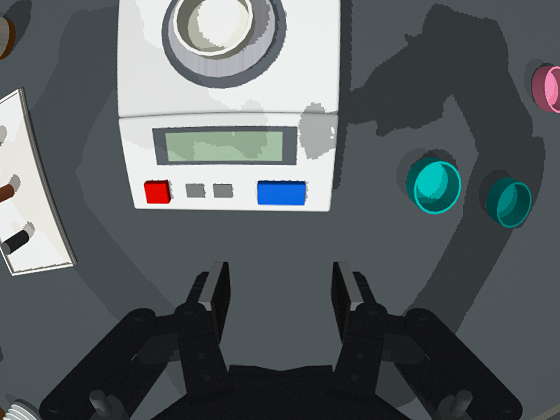

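```bash
python3 -m inch '[0.6,0,-0.5,-3,0,-2,0, 0.6,0,-1,-7,0,-5,0, 0.6,0,-2,-12,0,-9.7,0, 0.6,0,-2,-17,0,-9.7,0, 0.6,0.3,-2,-22,0,-9.7,0, 0.6,0.3,-2,-27,0,-9.7,0, 0.6,0.3,-2,-32,0,-9.7,0, 0.6,0.3,-2,-36,0,-9.7,0, 0.6,0.3,-2,-38.4,0,-9.7,0, 0.6,0.3,-2,-38.4,0,-9.7,0, 0.6,0.3,-2,-38.4,0,-9.7,0, 0.6,0.3,-2,-38.4,0,-9.7,0]';  python3 - <<'E'
from h import *
w=get('wrist','w10'); rel((524.3,315.7,120),88.4)
print(proj(w,(524.3,315.7,49)))
E
```

```text
clock: 16.9
eef_pos: [525.2, 313.5, 218.2]
tool_rot: [-1.568, -0.002, 3.112]
force: [0.5, 0.3, 0.3]
width: 51.3
clk 16.95 tcp [525.5 313.6 218.6] w 51.0 F [ 0.3 -0.  -0.3] jaw -91.7 down [-0.001 -0.002 -1.   ] q7 -2.08
shift cm [ 0.11  9.86 -0.23]
turn y -0.1 rotvec for level
rotvec [-0.11 -0.14  0.08]
(np.float64(277.3067021449153), np.float64(186.6491597875143))
```

View pics/w10.png

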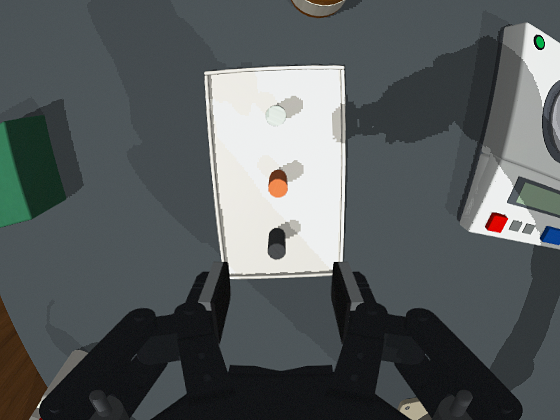

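```bash
python3 - <<'E'
from h import *
w=get('wrist')
hsv=cv2.cvtColor(w['bgr'],cv2.COLOR_BGR2HSV).astype(int)
m=(hsv[...,0]<16)&(hsv[...,1]>120)&(hsv[...,2]>190)
for b in blobs(m,100): print(b,onz(w,*b[0],49)); P=onz(w,*b[0],49) if abs(b[0][0]-278)<20 else None
rel((P[0],P[1],60),88.4)
E
```

```text
([277.7, 188.0], [269, 180, 19, 17, 260]) [523.1500378  315.52598846  49.        ]
([497.5, 224.0], [488, 216, 20, 17, 212]) [473.2574436   47.67202997  49.        ]Traceback (most recent call last):
  File "<stdin>", line 6, in <module>
TypeError: 'NoneType' object is not subscriptable
```

```bash
python3 -m inch '[0.6,0.2,1.5,-0.2,0,0,0, 0.6,0.2,4,-0.2,0,0,0, 0.6,0.2,7,-0.2,0,0,0, 0.6,0.2,10,-0.2,0,0,0, 0.6,0.2,12.5,-0.2,0,0,0, 0.6,0.2,14,-0.2,0,0,0, 0.6,0.2,15,-0.2,0,0,0, 0.6,0.2,15.6,-0.2,0,0,0, 0.6,0.2,15.8,-0.2,0,0,0, 0.6,0.2,15.8,-0.2,0,0,0]';  python3 - <<'E'
from h import *
w=get('wrist','w11'); rel((523.6,315.5,32),88.4)
hsv=cv2.cvtColor(w['bgr'],cv2.COLOR_BGR2HSV).astype(int)
m=(hsv[...,0]<16)&(hsv[...,1]>120)&(hsv[...,2]>190)
for b in blobs(m,100): print(b,onz(w,*b[0],49))
E
```

```text
clock: 18.0
eef_pos: [524.2, 318.0, 61.9]
tool_rot: [-1.571, 0.001, 3.113]
force: [0.7, 0.4, 0.2]
width: 51.2
clk 18.05 tcp [524.3 318.1  62.1] w 51.2 F [ 0.2 -0.1  1. ] jaw -91.6 down [ 0.001  0.001 -1.   ] q7 -2.05
shift cm [0.06 3.01 0.27]
turn y -0.0 rotvec for level
rotvec [ 0.05 -0.01 -0.07]
([284.5, 267.6], [267, 259, 35, 19, 479]) [519.76472936 315.58583777  49.        ]
```

View pics/w11.png

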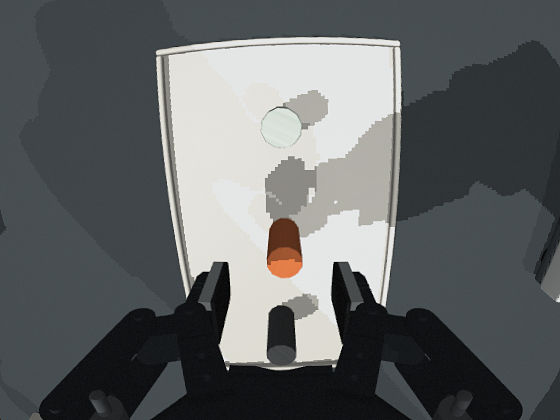

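```bash
python3 -m inch '[0.6,0.1,0.2,0.27,0,0,0, 0.6,0.1,0.7,0.27,0,0,0, 0.6,0.1,1.3,0.27,0,0,0, 0.6,0.1,1.9,0.27,0,0,0, 0.6,0.1,2.4,0.27,0,0,0, 0.6,0.1,2.8,0.27,0,0,0, 0.6,0.1,3,0.27,0,0,0, 0.6,0.1,3,0.27,0,0,0, 0.6,0.1,3,0.27,0,0,0]';  python3 - <<'E'
from h import *
w=get('wrist','w12'); rel((523.3,315.5,32),88.4); e=get('side'); crop(e,170,360,50,8,'s12')
E
```

```text
clock: 18.95
eef_pos: [522.8, 315.2, 31.4]
tool_rot: [-1.571, 0.0, 3.114]
force: [-0.6, -0.4, 0.7]
width: 51.1
clk 19.0 tcp [522.8 315.3  31.5] w 51.1 F [-0.7 -0.8  0.4] jaw -91.6 down [ 0.  0. -1.] q7 -2.04
shift cm [-0.05 -0.05 -0.03]
turn y -0.0 rotvec for level
rotvec [ 0.01 -0.01 -0.02]
```

View pics/w12.png

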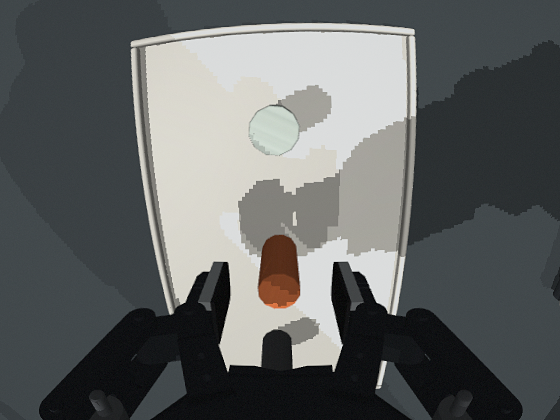

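View pics/s12.png

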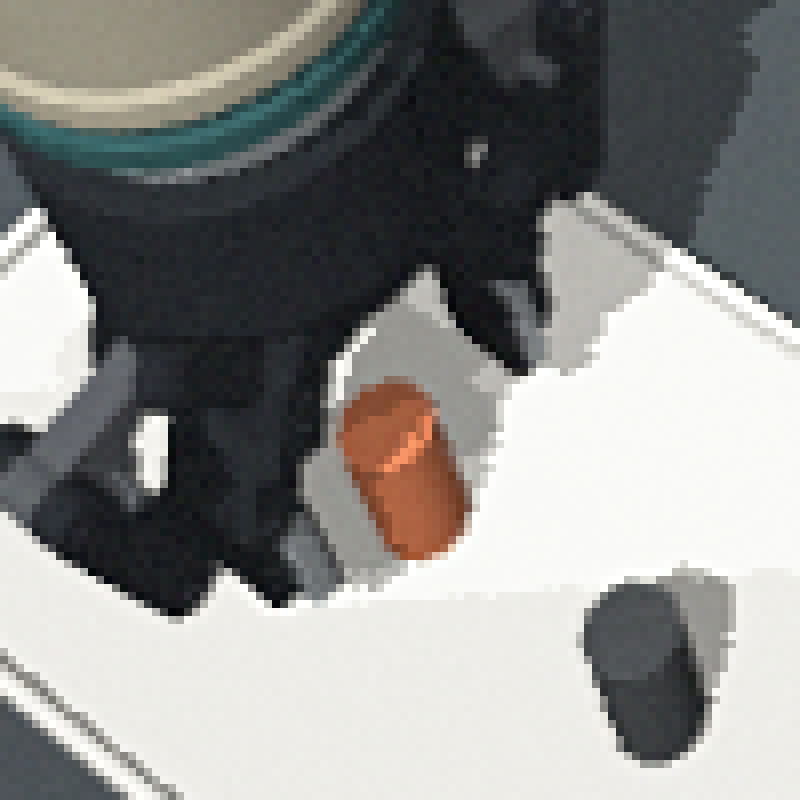

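The copper is centred between the pads at u≈279, so I'm closing.

```bash
python3 -m inch '[0.4,0,0,0,0,0,0, 0.3,0,0,0,0,0,0, 0.2,0,0,0,0,0,0, 0,0,0,0,0,0,0, 0,0,0,0,0,0,0, 0,0,0,0,0,0,0, 0,0,0,0,0,0,0, 0,0,0,0,0,0,0]';  python3 - <<'E'
from h import *
w=get('wrist','w13'); rel((523.3,315.5,32),88.4)
E
```

```text
clock: 19.85
eef_pos: [522.8, 315.3, 31.6]
tool_rot: [-1.571, 0.0, 3.114]
force: [-0.2, -0.3, 5.3]
width: 17.4
clk 19.9 tcp [522.8 315.3  31.6] w 17.6 F [-0.8 -0.3  5.3] jaw -91.6 down [ 0.  0. -1.] q7 -2.04
shift cm [-0.05 -0.04 -0.02]
turn y -0.0 rotvec for level
rotvec [ 0.02 -0.   -0.02]
```

View pics/w13.png

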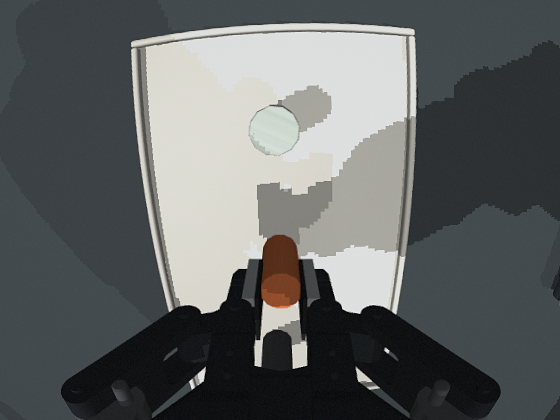

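```bash
python3 -m inch '[0,0,-0.3,0,0,0,0, 0,0,-1,0,0,0,0, 0,0,-2.5,0,0,0,0, 0,0,-5,0,0,0,0, 0,0,-8,0,0,0,0, 0,0,-11,0,0,0,0, 0,0,-13,0,0,0,0, 0,0,-14,0,0,0,0, 0,0,-14,0,0,0,0]';  python3 - <<'E'
from h import *
w=get('wrist','w14'); rel((510,-22,172),78.7); e=get('side'); crop(e,200,310,50,8,'s14')
get('side','s14f')
E
```

```text
clock: 20.8
eef_pos: [523.4, 315.6, 173.2]
tool_rot: [-1.573, 0.003, 3.114]
force: [0.4, -0.2, -1.2]
width: 17.7
clk 20.85 tcp [522.6 315.2 171.8] w 17.5 F [-0.2 -1.1 -1.8] jaw -91.6 down [ 0.001  0.001 -1.   ] q7 -2.07
shift cm [ 0.32 -0.04 33.74]
turn y 9.7 rotvec for level
rotvec [ 0.03  9.7  -0.03]
```

View pics/w14.png

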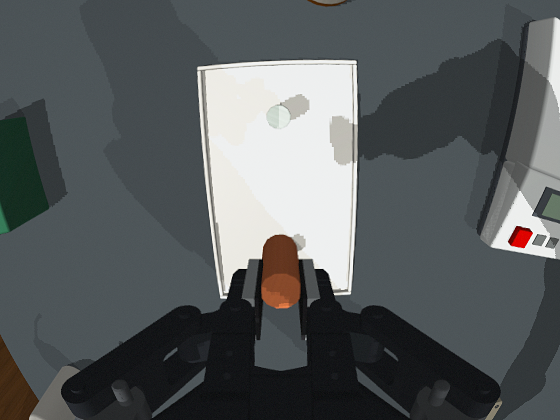

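View pics/s14f.png

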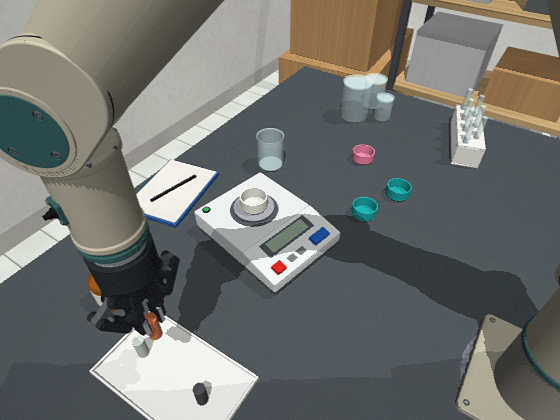

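The copper is held upright, with the same shape in the wrist view as before the lift. I'll carry it to just short of the pan.

```bash
python3 -m inch '[0,0,-0.2,2,0,1,0, 0,0,-0.3,5,0,3,0, 0,0.1,-0.3,9,0,5,0, 0,0.1,-0.3,13,0,7,0, 0,0.2,-0.3,17,0,9.7,0, 0,0.2,-0.3,21,0,9.7,0, 0,0.3,-0.3,25,0,9.7,0, 0,0.3,-0.3,29,0,9.7,0, 0,0.3,-0.3,32,0,9.7,0, 0,0.3,-0.3,33.4,0,9.7,0, 0,0.3,-0.3,33.7,0,9.7,0, 0,0.3,-0.3,33.7,0,9.7,0]';  python3 - <<'E'
from h import *
w=get('wrist'); w=get('wrist','w15'); crop(w,281,80,80,5,'w15c'); rel((608.5,-41.5,160),78.7); print(proj(w,(608.7,-41.5,105)))
E
```

```text
clock: 22.15
eef_pos: [510.0, -21.0, 174.0]
tool_rot: [-1.571, -0.001, 2.944]
force: [-0.0, 0.4, -2.1]
width: 17.3
clk 22.25 tcp [510.2 -19.6 174. ] w 17.3 F [ 0.   1.  -1.2] jaw -101.2 down [-0.     0.001 -1.   ] q7 -1.64
shift cm [-10.07   1.4    0.25]
turn y 0.1 rotvec for level
rotvec [0.06 0.15 0.04]
(np.float64(282.7257182106483), np.float64(74.2071558289299))
```

View pics/w15.png

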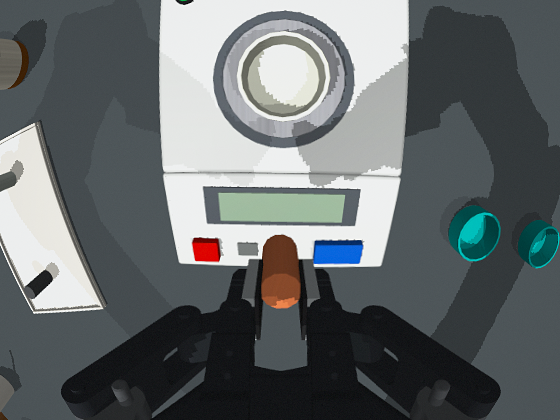

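View pics/w15c.png

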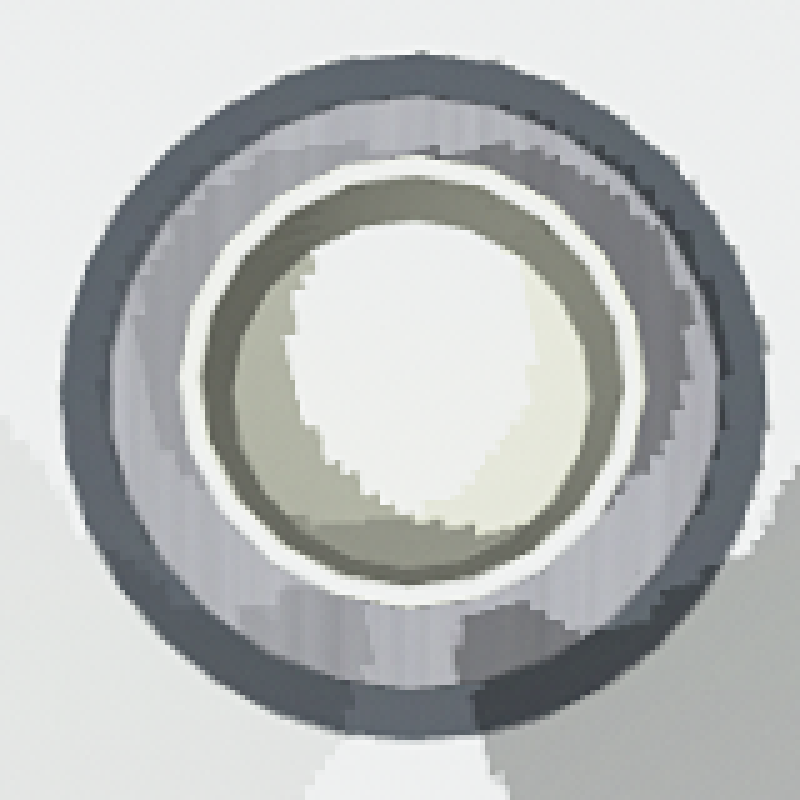

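Dish rim centred at (283.2,75.7) in the wrist view, about 1 mm from where I predicted. Now I move over it.

```bash
python3 -m inch '[0,-1,0,0.1,0,0,0, 0,-3,0,0.2,0,0,0, 0,-5.5,0,0.23,0,0,0, 0,-8,0,0.23,0,0,0, 0,-9.5,0,0.23,0,0,0, 0,-10.05,0.3,0.23,0,0,0, 0,-10.05,1,0.23,0,0,0, 0,-10.05,2,0.23,0,0,0, 0,-10.05,2.8,0.23,0,0,0, 0,-10.05,3.2,0.23,0,0,0, 0,-10.05,3.2,0.23,0,0,0, 0,-10.05,3.2,0.23,0,0,0]';  python3 - <<'E'
from h import *
e=get('side');e=get('side'); crop(e,256,190,45,9,'s16'); d=get('scene'); crop(d,282,205,45,9,'c16'); get('wrist','w16');rel((608.3,-41.8,108),78.7)
E
```

```text
clock: 23.45
eef_pos: [608.3, -43.6, 142.4]
tool_rot: [-1.571, 0.0, 2.944]
force: [0.3, -1.2, -1.3]
width: 17.6
clk 23.65 tcp [608.6 -43.7 142.8] w 17.5 F [ 0.5 -0.4 -0.9] jaw -101.3 down [ 0.001 -0.    -1.   ] q7 -1.6
shift cm [ 0.06  3.48 -0.18]
turn y -0.0 rotvec for level
rotvec [ 0.01 -0.01 -0.05]
```

View pics/s16.png

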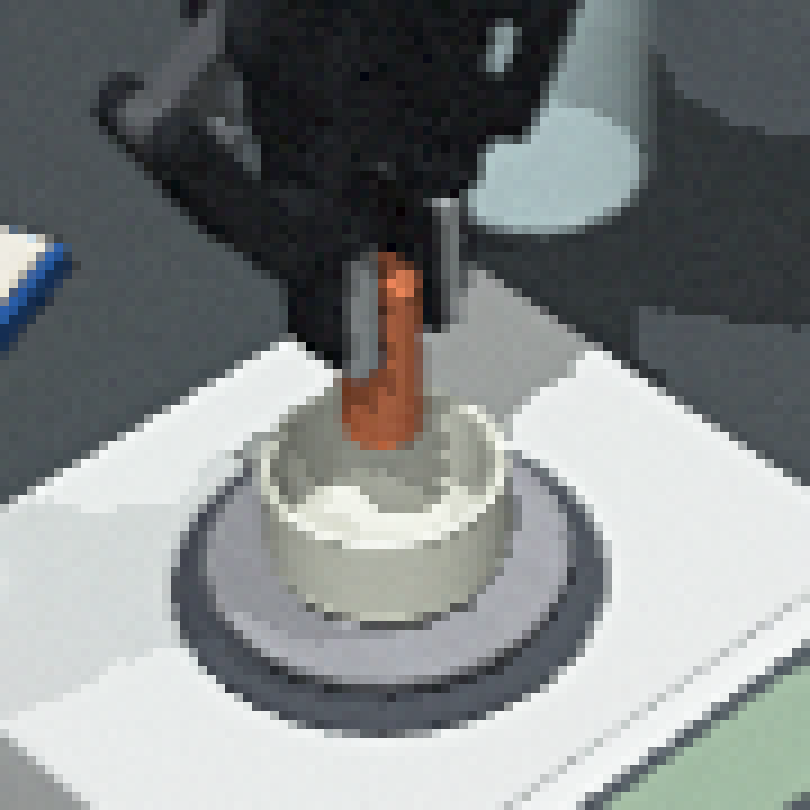

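View pics/c16.png

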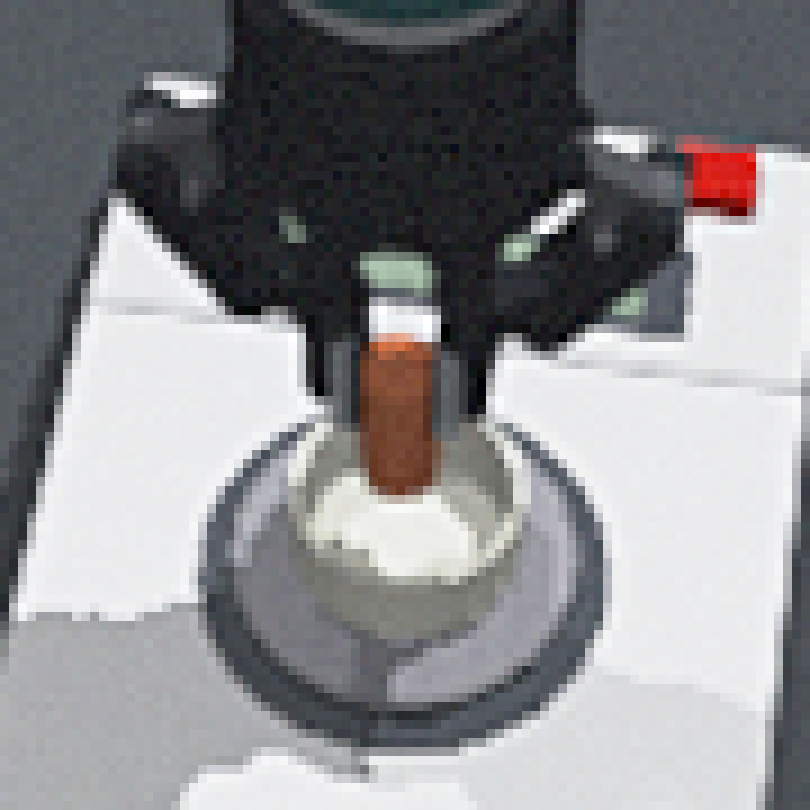

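View pics/w16.png

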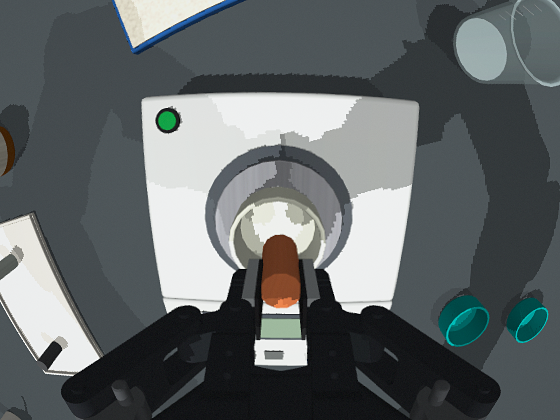

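```bash
python3 -m inch '[0,0.05,0.2,-0.15,0,0,0, 0,0.05,0.7,-0.18,0,0,0, 0,0.05,1.3,-0.18,0,0,0, 0,0.05,1.9,-0.18,0,0,0, 0,0.05,2.4,-0.18,0,0,0, 0,0.05,2.8,-0.18,0,0,0, 0,0.05,3.1,-0.18,0,0,0, 0,0.05,3.2,-0.18,0,0,0, 0,0.05,3.2,-0.18,0,0,0]'; python3 -m inch '[0,0,0.05,0,0,0,0, 0,0,0.1,0,0,0,0, 0,0,0.15,0,0,0,0, 0,0,0.2,0,0,0,0, 0,0,0.2,0,0,0,0, 0,0,0.2,0,0,0,0]'
```

```text
clock: 24.55
eef_pos: [608.2, -41.8, 110.2]
tool_rot: [-1.571, -0.0, 2.944]
force: [-0.2, -0.7, -1.5]
width: 17.7
clock: 25.15
eef_pos: [608.2, -41.7, 108.3]
tool_rot: [-1.571, -0.0, 2.944]
force: [-0.5, 0.4, -0.7]
width: 17.9
```

```bash
python3 - <<'E'
from h import *
e=get('side'); crop(e,256,190,45,9,'s17'); d=get('scene'); crop(d,282,205,45,9,'c17'); rel((608.3,-41.8,106.6),78.7)
E
```

```text
clk 25.25 tcp [608.2 -41.7 108.4] w 17.6 F [ 0.3  0.7 -0.6] jaw -101.3 down [ 0. -0. -1.] q7 -1.59
shift cm [-0.01  0.18  0.  ]
turn y -0.0 rotvec for level
rotvec [ 0.   -0.01 -0.01]
```

View pics/s17.png

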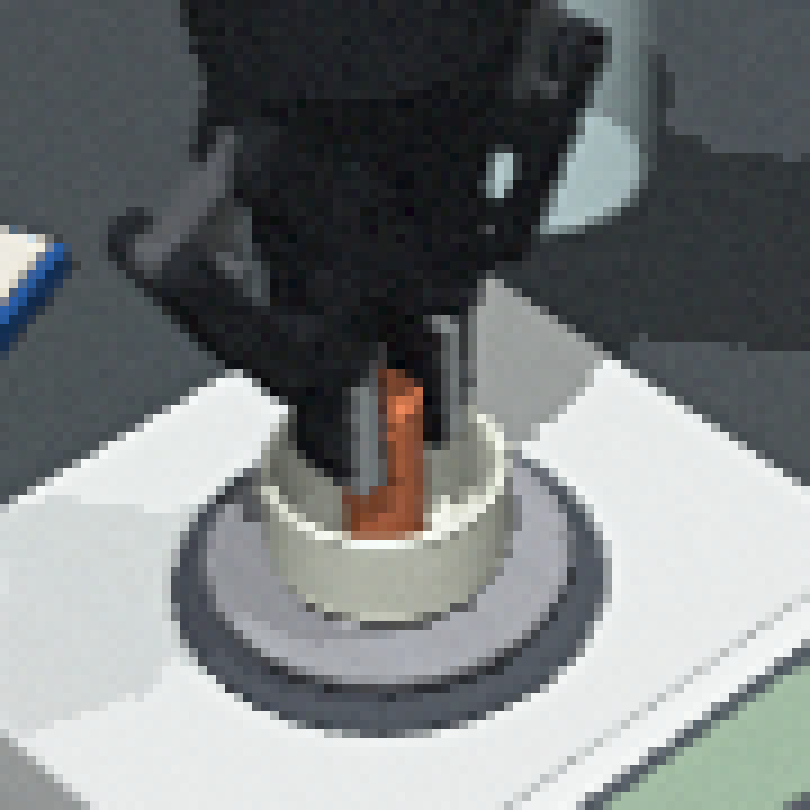

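View pics/c17.png

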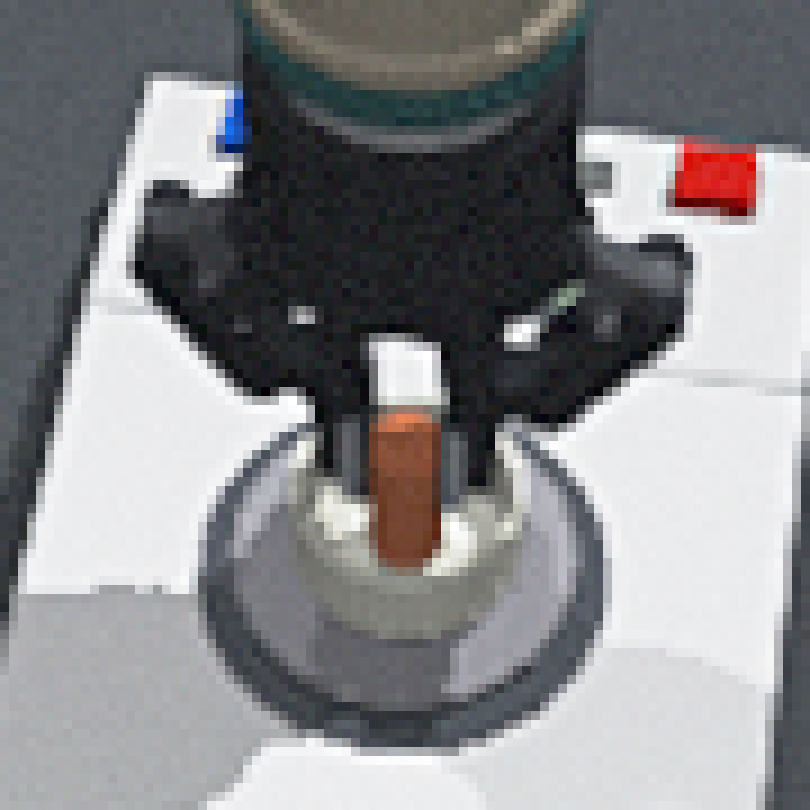

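Finger tips look near rim height and the cylinder is centred. I'll lower it slowly the last 1–2 mm.

```bash
python3 -m inch '[0,0,0.05,0,0,0,0, 0,0,0.1,0,0,0,0, 0,0,0.13,0,0,0,0, 0,0,0.13,0,0,0,0, 0,0,0.13,0,0,0,0]';python3 -m inch '[0,0,0.05,0,0,0,0, 0,0,0.05,0,0,0,0, 0,0,0.05,0,0,0,0]'
```

```text
clock: 25.75
eef_pos: [608.2, -41.7, 107.0]
tool_rot: [-1.571, 0.0, 2.944]
force: [0.4, 1.1, -0.4]
width: 17.7
clock: 26.05
eef_pos: [608.3, -41.7, 106.7]
tool_rot: [-1.571, 0.0, 2.944]
force: [-0.5, 0.1, 1.1]
width: 17.8
```

```bash
python3 -m inch '[0,0,0.03,0,0,0,0, 0,0,0.03,0,0,0,0, 0,0,0.03,0,0,0,0]'
```

```text
clock: 26.35
eef_pos: [608.4, -41.8, 106.6]
tool_rot: [-1.571, 0.001, 2.944]
force: [-1.2, -0.7, 5.6]
width: 17.9
```

```bash
python3 -m inch '[0.23,0,0,0,0,0,0, 0.26,0,0,0,0,0,0, 0.3,0,0,0,0,0,0, 0.35,0,0,0,0,0,0, 0.38,0,0,0,0,0,0, 0.38,0,0,0,0,0,0]'; python3 - <<'E'
from h import *
e=get('side'); crop(e,256,190,45,9,'s18'); get('wrist','w18')
E
```

```text
clock: 26.95
eef_pos: [608.1, -41.7, 106.1]
tool_rot: [-1.571, -0.0, 2.944]
force: [-0.3, -0.2, 1.5]
width: 32.7
```

View pics/s18.png

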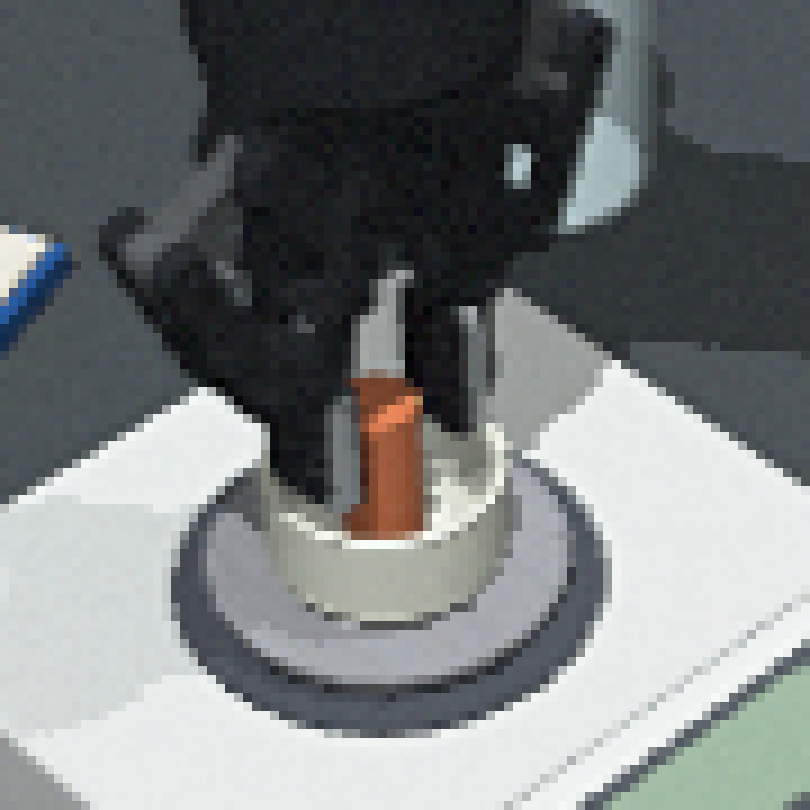

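View pics/w18.png

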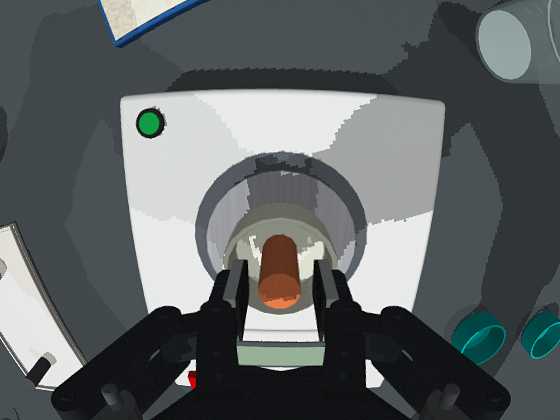

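Released and upright, with clear gaps on both sides. Going straight up, then away.

```bash
python3 -m inch '[0.38,0,-0.3,0,0,0,0, 0.38,0,-1,0,0,0,0, 0.4,0,-2,0,0,0,0, 0.4,0,-3.5,0,0,0,0, 0.4,0,-5.5,0,0,0,0, 0.4,0,-8,0,0,0,0, 0.4,0,-11,0,0,0,0, 0.4,3,-13,0,0,0,0, 0.4,7,-14,0,0,0,0, 0.4,9,-14,0,0,0,0, 0.4,10,-14,0,0,0,0, 0.4,10,-14,0,0,0,0]'; python3 - <<'E'
from h import *
e=get('side');e=get('side','s19f'); crop(e,256,190,45,9,'s19'); get('wrist','w19'); d=get('scene','c19f'); crop(d,282,205,45,9,'c19'); rel((500,-20,240))
E
```

```text
clock: 28.25
eef_pos: [509.6, -21.9, 247.0]
tool_rot: [-1.571, 0.001, 2.945]
force: [0.0, 0.2, 0.2]
width: 34.2
clk 28.45 tcp [511.4 -22.4 246.1] w 34.5 F [-0.  -0.2 -0.6] jaw -101.3 down [ 0.001 -0.    -1.   ] q7 -1.66
shift cm [ 1.16  0.61 -0.02]
```

View pics/s19.png

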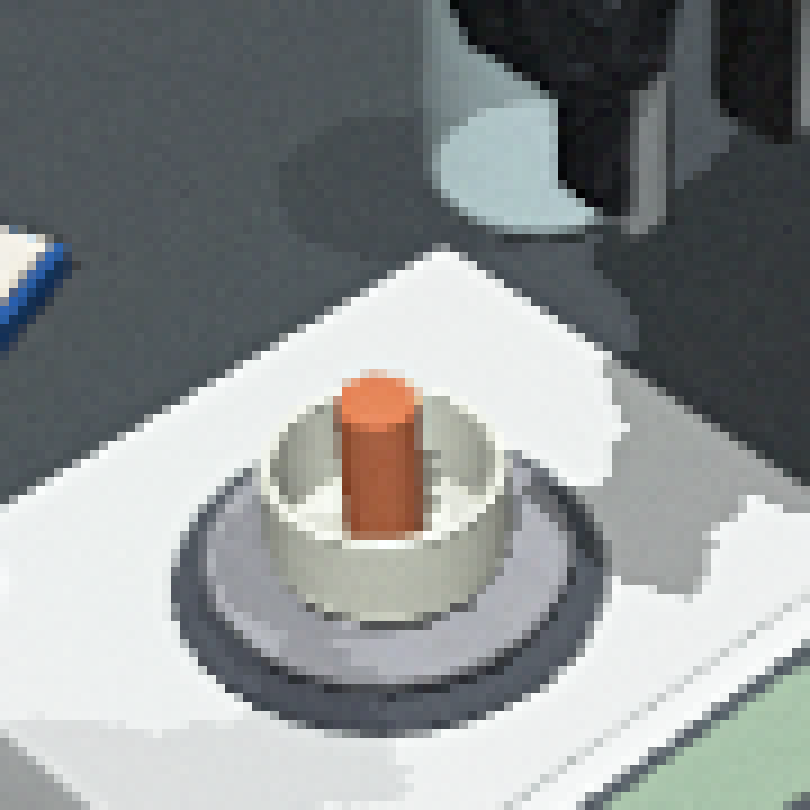

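View pics/c19f.png

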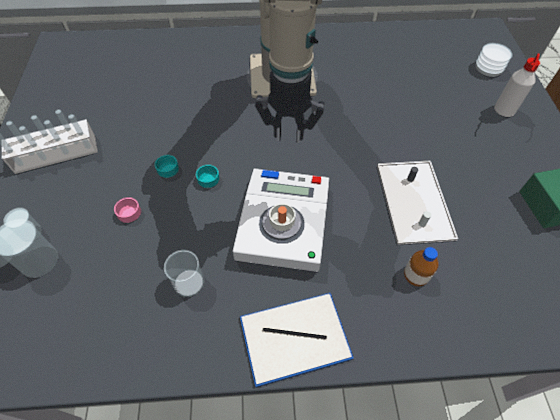

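View pics/w19.png

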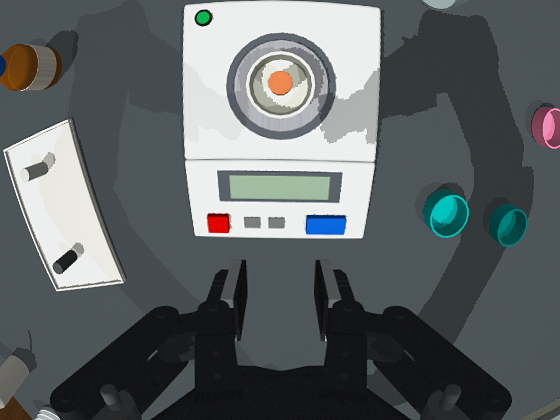

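The copper stands upright in the centred dish, at (281,84) in the wrist view and (282,215) in the scene view. Everything else is where it was and the arm touches nothing, so I'm handing in.

```bash
python3 -c "
from cell import finish_job
print(finish_job())"
```

```text
the job is handed in; nothing more can be done
None
```

I set the empty white dish down on the pan and let go. I then pressed the blue tare key, stood the copper cylinder upright in the dish, released it and handed the job in at about 28.5 s.

- **Dish:** it touched down with about 6 N. The cameras put it within about 2 mm of the pan's centre, with nothing overhanging.
- **Tare key:** I pressed it with only the empty dish on the pan. The spring force of about 3 N rose to 10–16 N at the end of travel, so the key was on its stop. I had no direct reading of key travel; "fully down" rests on that force rise and the tool height.
- **Copper:** it touched the dish floor with about 5.6 N before I released it. The final pictures show it standing upright near the middle of the dish.
- **Everything else:** the red power key was not touched. The aluminium, iron, beaker, bottle and coloured dishes look unmoved in the last pictures, and the arm was well clear of everything.
- **Disagreements:** the scene and side cameras differed by 4–5 mm on the pan and copper, and by 8 mm on the placed dish. I relied mainly on the wrist camera, which fell between them except along y for the dish and pan, where it was about 1–2 mm outside. The finger opening read about 2 mm less than the true diameter while gripping both the dish and the copper. No check failed.

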